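# Fit the relay, then take off the lockout padlock

### The arm

A 6-joint arm with a two-finger parallel gripper is mounted at the origin on the work surface. World frame = base frame: x ahead of the robot, y to its left, z up, the work surface at z = 0. Lengths are in m, angles in rad, forces in N, time in s.
With the tool pointing down it reaches from about 0.325 to 0.9 m from the base axis. Payload 6.1 kg.
Tool frame: the origin (TCP) lies on the centre line of the jaws, within the pads' length; the fingertips stand 14 mm ahead of it and the grasp point (between the pads) lies 5 mm behind it; z points along the fingers, y is the direction in which the jaws open and shut (so a half turn about z gives the same grasp; the last joint's range is limited). The gripper opens to 85 mm and grips with 20 to 120 N. Pads are 22 mm wide; open, the fingers measure 114 mm over their backs; the gripper's body (76 mm by 85 mm) begins 54 mm behind the grasp point. The pads swing forward as they close: fully open they stand 13 mm farther back than shut.
Start: joints at [-1.243, 0.22, 1.526, -0, 1.395, -0.126], TCP at [0.274, -0.562, 0.245] pointing down, gripper open.
Joint ranges: [-2.98, 2.98], [-0.91, 2.08], [0.09, 2.57], [-1.24, 4.39], [0.2, 2.65], [-2.68, 2.68]. Speed limits (rad/s): [2.57, 2.57, 3.01, 3.14, 3.14, 3.14].

### API

Orientations are given as a 3x3 rotation matrix whose columns are the frame's x, y, z axes.
In Python, from bench import sense, capture, hand_in, recognise, tip_of gives the robot as it stands.
- The arm moves only by the tool play_rows, never from a script. Its argument "commands" is a list of rows, each a list of 7 numbers: the closure, from 0 (fully open) to 1 (shut), then the shift along the tool's x, y, z in mm, then the turn, a rotation vector about the tool's x, y, z in degrees. In form: [[hand, x, y, z, ax, ay, az], ...]. A call has 1 to 20 rows; each row shifts and turns the pose as measured when the row begins, along the tool's axes as they then stand; what a row does not reach is not made up. A row lasts 1/12 s, in which the tool goes at most 41.7 mm and 7.16 degrees, less where a joint would pass 70% of its speed; a pose out of reach is approached as far as the arm can. A call with a gripper value outside its range is refused whole. The fingers move at their own pace and stop on an object; the grip force is fixed at half the most. Time passes only in rows, so rows that do not move let the fingers close. It gives the time, the measured TCP pose, the force and the opening at its end, in the units of the state.
- sense(): the state, without advancing time (a new reading comes with each control period).
- capture(name): name is "side" or "top" or "wrist"; returns a dict with "color" (420x560x3 uint8, blue, green, red), "depth" (420x560 float32, m along the optical axis (not along the pixel's ray), 0 where there is no reading), "K" (3x3 intrinsics, pixels), "origin" and "orientation" of the camera in the world. Camera axes: x right, y up, looking along -z (the intrinsics and any distortion apply to the point x, -y, -z); pixel columns grow to the right and rows downward; lengths in m; the calibration is good to about 2 mm. A picture is of the moment at which its call begins.
- hand_in(): hands the job in, once; it reports no verdict.
Trained networks look in a picture, given as the dict that the camera call returned (one of the last four; its "shot" number tells which), for a name from the list of things; names that differ only in an ending like _2 or _b are one class to them, and where a whole thing is asked for, a point or a joint stands for the part that bears it (a point fixed in the world has none). Each returns a list of dicts, best first, with "p" (0 to 1); they miss things now and then, are a little off and sometimes report something else, mostly with a low value. They report only what shows in the picture. A call takes as long as a camera call. They do not tell look-alikes from the thing itself.
- recognise(query, picture): "location" ([row, column] as shares, 0 to 1, of the picture: columns of its width, rows of its height, amid what is visible of it).
- tip_of(query, picture): "location" ([row, column] as shares, 0 to 1, of the picture: columns of its width, rows of its height: a listed point, or the origin of a listed thing).
The state is a dict: "clock": time; "joint_positions": joint angles; "joint_velocities": joint speeds; "joint_efforts": joint torques, N m; "ee_pos": TCP position; "eef_rot": TCP orientation; "ft_force": force on the tool from outside, world axes, zero at the start; "wrist_torque": the same for the moment, N m; "finger_gap": finger opening in m.
Only numpy, scipy, OpenCV 4.12 (cv2) and the standard library are available. Lean on these libraries where they do the work, as an engineer would, in place of code of your own. Each camera call takes 0.05 s, during which the arm holds its last target. There are 200 camera calls.

### The job

Drop the loose relay fully down into the pocket of the test socket and swing the socket's locking lever shut over it. Then take the lockout padlock off its staple: turn its dial clockwise, feeling for the hidden notch where it clicks and the shackle pops out a little, pull the shackle out as far as it goes, and lift the lock up out of its cradle with the shackle still open. Finish while holding the lock still in the gripper, at least 15 cm above the bench, without putting it down or letting go; leave the meter, screwdriver and jar where they are.

Things in the scene. Friction and masses are not known exactly. Their poses are not given: they have to be found in the camera images.
- relay_center (a point): Loose grey box-shaped relay, upright, 36 (its x) x 28 (its y) x 52 mm high; the point is its centre, 26 mm above its underside. Starts standing on the bench. Fits the pocket either way round (0 or 180 degrees).
- pocket (a point): Relay test socket, fixed: 100 x 80 mm white plate with a grey pocket. The point is the centre of the pocket's floor, 8 mm above the bench. Pocket 39 mm along its x, 31 mm along its y, 20 mm deep (walls 6 mm thick, tops 28 mm above the bench). A seated relay's centre is 26 mm above the point, its top 60 mm above the bench. Lever pivot at x = +35 mm; the open lever points to +y.
- lever_handle (a point): Black upright round post at the end of the socket's steel locking lever, 14 mm in diameter, 26 mm tall; the point is its centre, 81 mm above the bench (post 68 to 94 mm). The arm below is 12 mm wide, 6 mm thick, its underside 62 mm above the bench, 2 mm over a seated relay. The post circles the pivot at 53 mm; it stays where it is left and takes about 2 N to move.
- lever_pivot (a point): The lever's vertical pivot axis, at the underside of the arm, 62 mm above the bench.
- lever (a joint): Angle of the locking lever (rad): 0 = fully shut against its stop, the arm straight across the relay along the pocket's -x; it grows as the lever opens, swinging clockwise seen from above (so it is shut by swinging counter-clockwise) to at most 2.1. Starts open, between 1.3 and 1.9.
- lock_center (a point): Centre of the padlock's brass body, 58 (x) x 54 (y) x 28 mm thick, 0.4 to 0.5 kg, lying in the cradle with its dial up and its shackle along its -x; 36 mm above the bench at the start.
- dial_grip (a point): Dial on the lock: black grip bar 34 (x) x 12 (y) x 22 mm high on a disc of 40 mm diameter; the point is on its axis, half-way up the bar, 67 mm above the bench (bar 56 to 78 mm). Turns lightly (0.03 N m). The hidden notch lies 0.4 to 1.3 rad clockwise (from above) of the start, different each time: there a pin drops in, the shackle pops out 4 mm and the dial stops dead.
- shackle (a joint): How far the shackle is out of the lock (m): 0 locked, about 0.004 popped out at the notch, 0.024 fully out at its stop, where it stays when let go (it may creep back 1 or 2 mm). Pulling takes up to 9 N once the dial is at the notch; before that it is locked.
- shackle_grip (a point): Point midway between the legs of the steel shackle, a level U of 8 mm round bar, 36 mm above the bench. Axes are the lock's: legs at y = +18 and -18 mm (44 mm over all), bow at x = -13 mm; pulling it open moves it along -x. Only the bench lies below it.
- meter_p (a point): Bystander: black hand-held meter, 150 x 75 x 35 mm, lying on the bench; centre of its underside.
- driver_grip (a point): Bystander: screwdriver lying on the bench; middle of its handle.
- jar_p (a point): Bystander: jar 60 mm in diameter and 75 mm high; centre of its underside.
- cradle (a point): Centre of the floor on which the lock lies: top of a grey block 80 x 120 mm, 22 mm high, fixed to the bench, axes as the lock's. Steel walls 8 mm high stand round the lock's body with 1.5 mm play, but leave the middle 45 mm of its two y sides open, where fingers can go down to the block's top.
- staple (a point): Top centre of the fixed steel staple, an upside-down U standing round the shackle's leg at y = -18 mm, 7 mm out from the face of the lock's  6 mm thick (x), 28 mm wide (y), top 50 mm above the bench. Its outer side is 18 mm from shackle_grip while shut. With the shackle fully out the leg's end is clear of it and the lock lifts straight up.
There are look-alikes about, which are no part of the job. Of the things that look like the part that bears relay_center, take the one that is nearest to the robot's base at the start.

How it is judged:
By the outcome, as a careful person would: the job done as asked, in the order asked, and still so for the second after the job is handed in, while the arm keeps its last pose, push and grip.
It also fails if it takes over 72 s, if anything falls off the work surface, if the arm or the gripper's body presses on something with over 40 N, if the wrist force passes 120 N, or if a joint passes its speed limit or range.

## Working session

There is one attempt and no reset: what is moved stays moved. The work goes in short steps, Python scripts to look and compute and a tool call to move; the robot and the scene stay as the last step left them, time stands still between calls to the robot, and variables do not carry over. Pictures are saved under pics/ and viewed, about 8 in all and at most 12, crops included, and the job is handed in when it is done.

Besides the shell and the picture viewer there is one more tool, called in YAML: its name, and indented under it one key for each argument. play_rows: Moves the arm, as the interface text tells. Its arguments: {"type":"object","properties":{"commands":{"type":"array"}},"required":["commands"]}

```bash
mkdir -p pics; ls; cat > h.py <<'E'
import numpy as np, cv2
from bench import sense, capture, hand_in, recognise, tip_of
def world(p,u,v,d=None,z=None):
    """pixel (col u,row v) -> world; at depth d or on plane z"""
    K=p["K"];R=np.array(p["orientation"]);o=np.array(p["origin"])
    r=R@np.array([(u-K[0][2])/K[0][0],-(v-K[1][2])/K[1][1],-1.0])
    if z is not None: d=(z-o[2])/r[2]
    return o+r*d
def cloud(p):
    D=p["depth"];K=p["K"];v,u=np.mgrid[:D.shape[0],:D.shape[1]]
    c=np.stack([(u-K[0][2])/K[0][0]*D,-(v-K[1][2])/K[1][1]*D,-D],-1)
    return c@np.array(p["orientation"]).T+np.array(p["origin"])
def pix(p,X):
    K=p["K"];c=np.array(p["orientation"]).T@(np.array(X)-np.array(p["origin"]))
    return K[0][0]*c[0]/-c[2]+K[0][2],K[1][1]*-c[1]/-c[2]+K[1][2]
E
python3 - <<'E'
from h import *
s=sense();print(s)
Z={"relay_center":.034,"pocket":.008,"lever_handle":.081,"lever_pivot":.062,"lock_center":.036,"dial_grip":.067,"shackle_grip":.036,"meter_p":0,"driver_grip":.015,"jar_p":0,"cradle":.022,"staple":.05}
Z["relay_center"]=.026
for n in ["top","side"]:
    p=capture(n);print(n,p.keys(),p["K"],p["origin"],p["orientation"])
    cv2.imwrite(f"pics/{n}0.png",p["color"]); np.save(n+"0.npy",p,allow_pickle=True)
    for q,z in Z.items():
        for r in tip_of(q,p)[:4]:
            v,u=r["location"][0]*420,r["location"][1]*560
            print(n,q,round(r["p"],2),(round(u),round(v)),world(p,u,v,z=z).round(3))
E
```

```text
pics
{'clock': 0.0, 'joint_positions': array([-1.24309885e+00,  2.21247078e-01,  1.52762365e+00,  3.00226722e-05,
        1.39469393e+00, -1.26089351e-01]), 'joint_velocities': array([-0.00075466, -0.0011448 ,  0.0001443 , -0.00213895,  0.00082723,
        0.00098886]), 'joint_efforts': array([ 3.69308837e-03, -4.96895421e+01, -3.89393020e+01, -8.58233966e-05,
        1.12784191e-02, -2.78512965e-05]), 'ee_pos': array([ 0.27380507, -0.56118545,  0.2441796 ]), 'eef_rot': array([[ 8.98795912e-01,  4.38366902e-01, -6.06731574e-04],
       [ 4.38367234e-01, -8.98793996e-01,  1.87657979e-03],
       [ 2.77303775e-04, -1.95263349e-03, -9.99998055e-01]]), 'ft_force': array([-0.0503106 ,  0.04967424, -0.42003306]), 'wrist_torque': array([-0.03230076,  0.04220824, -0.06030843]), 'finger_gap': 0.08549203535011715}
top dict_keys(['color', 'depth', 'K', 'origin', 'orientation', 'shot']) [[401.97134733   0.         283.74008291]
 [  0.         401.97134733 206.02801715]
 [  0.           0.           1.        ]] [0.52389585 0.02874549 0.95757579] [[-1.71573430e-02  9.96990454e-01 -7.56019883e-02]
[... 1544 characters left out ...]
) [0.632 0.093 0.026]
side pocket 0.96 (220, 188) [0.557 0.226 0.008]
side lever_handle 0.72 (219, 150) [0.578 0.284 0.081]
side lever_pivot 0.53 (231, 168) [0.587 0.223 0.062]
side lock_center 0.73 (330, 338) [ 0.575 -0.268  0.036]
side dial_grip 0.76 (337, 329) [ 0.578 -0.277  0.067]
side shackle_grip 0.85 (306, 361) [ 0.522 -0.288  0.036]
side meter_p 0.61 (324, 236) [ 0.71  -0.028  0.   ]
side driver_grip 0.76 (281, 181) [0.707 0.186 0.015]
side jar_p 0.96 (399, 297) [ 0.752 -0.227  0.   ]
side jar_p 0.35 (333, 349) [ 0.584 -0.269  0.   ]
side jar_p 0.25 (326, 238) [ 0.709 -0.034  0.   ]
side cradle 0.68 (332, 346) [ 0.576 -0.276  0.022]
side staple 0.63 (324, 355) [ 0.546 -0.296  0.05 ]
```

```bash
python3 - <<'E'
from h import *
p=np.load("top0.npy",allow_pickle=True).item();q=np.load("side0.npy",allow_pickle=True).item()
c=p["color"][120:260,150:450];cv2.imwrite("pics/topc.png",cv2.resize(c,None,fx=2.6,fy=2.6,interpolation=cv2.INTER_CUBIC))
c=q["color"][120:400,180:440];cv2.imwrite("pics/sidec.png",cv2.resize(c,None,fx=2.1,fy=2.1,interpolation=cv2.INTER_CUBIC))
X=cloud(p)
def rect(cx,cy,r,z0,z1,n):
    m=(abs(X[...,2]-(z0+z1)/2)<(z1-z0)/2)&(np.hypot(X[...,0]-cx,X[...,1]-cy)<r)
    P=X[m][:,:2].astype(np.float32)*1000
    if len(P)<5: print(n,len(P));return
    R=cv2.minAreaRect(P);b=cv2.boxPoints(R);print(n,len(P),"c",np.round(R[0],1),"sz",np.round(R[1],1),"ang",round(R[2],1),"z",X[m][:,2].mean().round(4),"mean",P.mean(0).round(1))
rect(.55,-.032,.045,.045,.06,"A");rect(.642,.085,.045,.045,.06,"B");rect(.605,-.147,.045,.045,.06,"C")
rect(.555,.222,.09,.004,.014,"plate");rect(.555,.222,.04,.022,.034,"pocketwall");rect(.575,.25,.09,.06,.072,"arm");rect(.575,.28,.04,.085,.1,"post")
rect(.577,-.275,.05,.044,.054,"body");rect(.577,-.275,.05,.07,.085,"bar");rect(.577,-.275,.1,.015,.026,"cradle");rect(.54,-.29,.04,.03,.045,"shackle?");rect(.545,-.3,.03,.044,.056,"staple+")
E
```

```text
A 206 c [545.4 -32.8] sz [27.6 33.8] ang 89.0 z 0.052 mean [545.5 -32.7]
B 197 c [630.8  90.4] sz [35.7 27.9] ang 64.3 z 0.052 mean [630.4  90.1]
C 200 c [ 599.8 -151.9] sz [35.7 28. ] ang 39.7 z 0.0521 mean [ 599.7 -151.5]
plate 1097 c [557.1 224.6] sz [157.  152.3] ang 13.9 z 0.008 mean [553.4 212.9]
pocketwall 203 c [556.6 216. ] sz [62.5 43.2] ang 16.2 z 0.0274 mean [551.9 214.6]
arm 135 c [580.4 245.7] sz [12.  56.6] ang 11.2 z 0.0677 mean [580.6 244.2]
post 38 c [574.4 275.5] sz [11.1 12.9] ang 57.5 z 0.0933 mean [574.3 275. ]
body 418 c [ 569.2 -277.6] sz [68.3 56.6] ang 14.5 z 0.0498 mean [ 570.6 -274.6]
bar 97 c [ 573.7 -275.1] sz [33.4 12.7] ang 2.3 z 0.077 mean [ 573.8 -274.1]
cradle 919 c [ 575.7 -274.6] sz [ 80.  120.4] ang 13.8 z 0.0219 mean [ 577.2 -267.8]
shackle? 206 c [ 526.7 -281.2] sz [62.6 50.3] ang 89.0 z 0.0381 mean [ 524.7 -283.8]
staple+ 145 c [ 554.3 -290.8] sz [33.2 41.4] ang 15.7 z 0.0502 mean [ 553.7 -293.7]
```

View pics/topc.png

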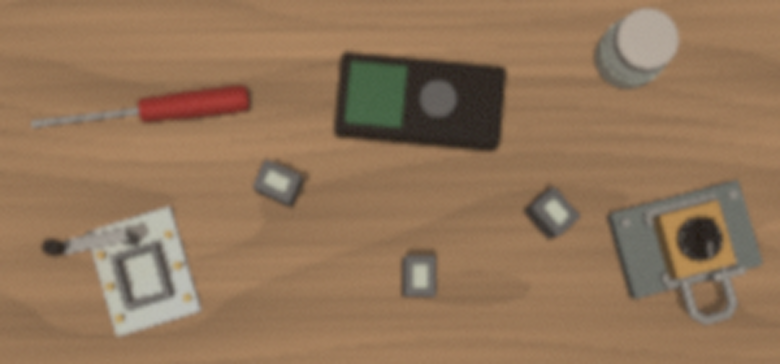

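View pics/sidec.png

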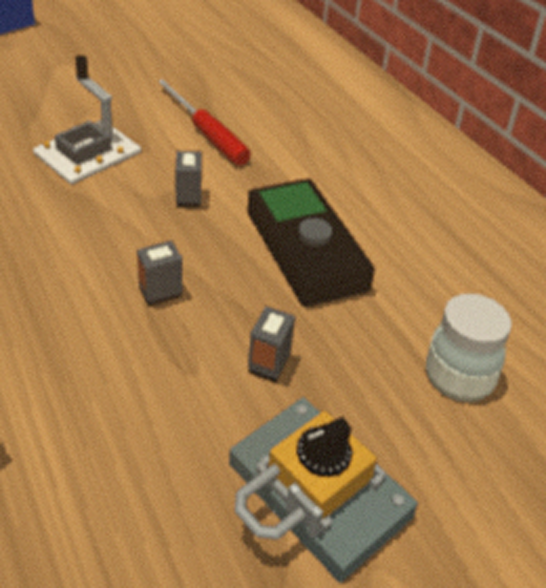

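Relay look-alikes in the top picture are at (310,225), (258,190) and (362,202). Their distances from the base are 0.55, 0.64 and 0.62 m, so the one at (310,225) is meant; the enlarged crop shows it standing alone, front and centre. Next I refine the socket and lock axes.

```bash
cat >> h.py <<'E'
def plan(x,y,z,yaw,n=None):
    """rows (tool frame) to reach pose with tool down; tool x at yaw deg"""
    s=sense();R=np.array(s["eef_rot"]);P=np.array(s["ee_pos"])
    y0=np.degrees(np.arctan2(R[1,0],R[0,0]));d=(yaw-y0+180)%360-180
    v=np.array([x,y,z])-P
    n=n or int(max(np.ceil(np.linalg.norm(v)/.040),np.ceil(abs(d)/7.0),1))
    print("n",n,"pos",(P*1000).round(1),"yaw",y0.round(1),"dz/az",(v*1000).round(1),round(-d,1))
    for k in range(n):
        a=np.radians(y0+d*k/n);w=v/n*1000
        print([round(float(t),1) for t in (w[0]*np.cos(a)+w[1]*np.sin(a), w[0]*np.sin(a)-w[1]*np.cos(a), -w[2],0,0,-d/n)])
E
python3 - <<'E'
from h import *
p=np.load("top0.npy",allow_pickle=True).item();X=cloud(p);c=p["color"].astype(int);hsv=cv2.cvtColor(p["color"],cv2.COLOR_BGR2HSV)
def fit(m,n):
    P=X[m][:,:2].astype(np.float32)*1000;R=cv2.minAreaRect(P);print(n,len(P),np.round(R[0],1),np.round(R[1],1),round(R[2],1),P.mean(0).round(1))
D=lambda cx,cy,r:np.hypot(X[...,0]-cx,X[...,1]-cy)<r
m=D(.55,.215,.075)&(hsv[...,1]<40)&(hsv[...,2]>150)&(X[...,2]<.02)&(X[...,2]>.004);fit(m,"plate")
cl=cv2.morphologyEx(m.astype(np.uint8),cv2.MORPH_OPEN,np.ones((3,3)))>0;fit(cl,"plate open")
m=D(.55,.215,.033)&(X[...,2]<.036)&(X[...,2]>.023);fit(m,"wall")
m=D(.573,-.275,.05)&(hsv[...,1]>130)&(X[...,2]<.055)&(X[...,2]>.045);fit(m,"brass")
m=D(.573,-.275,.03)&(X[...,2]>.066);fit(m,"bar")
for q in [("plate",)]: pass
plan(.546,-.033,.15,0)
E
```

```text
plate 815 [556.7 215. ] [98.6 78.6] 16.3 [552.5 210. ]
plate open 694 [556.5 214.9] [98.6 78.5] 16.9 [550.2 208.4]
wall 198 [553.2 215. ] [55.5 43.2] 16.2 [551.3 214.6]
brass 275 [ 574.3 -273.9] [53.9 52. ] 14.5 [ 574.  -269.1]
bar 107 [ 573.7 -275.1] [33.4 12.9] 2.3 [ 573.7 -273.7]
n 16 pos [ 274.  -561.7  245.3] yaw 26.0 dz/az [272.  528.7 -95.3] 26.0
[29.8, -22.2, 6.0, 0.0, 0.0, 1.6]
[29.1, -23.1, 6.0, 0.0, 0.0, 1.6]
[28.5, -23.9, 6.0, 0.0, 0.0, 1.6]
[27.8, -24.7, 6.0, 0.0, 0.0, 1.6]
[27.1, -25.5, 6.0, 0.0, 0.0, 1.6]
[26.3, -26.2, 6.0, 0.0, 0.0, 1.6]
[25.6, -27.0, 6.0, 0.0, 0.0, 1.6]
[24.8, -27.7, 6.0, 0.0, 0.0, 1.6]
[24.0, -28.4, 6.0, 0.0, 0.0, 1.6]
[23.2, -29.0, 6.0, 0.0, 0.0, 1.6]
[22.4, -29.7, 6.0, 0.0, 0.0, 1.6]
[21.5, -30.3, 6.0, 0.0, 0.0, 1.6]
[20.6, -30.9, 6.0, 0.0, 0.0, 1.6]
[19.7, -31.5, 6.0, 0.0, 0.0, 1.6]
[18.8, -32.0, 6.0, 0.0, 0.0, 1.6]
[17.9, -32.6, 6.0, 0.0, 0.0, 1.6]
```

play_rows:
  commands:
    - [0,30,-22,6,0,0,1.6]
    - [0,29,-23,6,0,0,1.6]
    - [0,28.5,-24,6,0,0,1.6]
    - [0,28,-24.5,6,0,0,1.6]
    - [0,27,-25.5,6,0,0,1.6]
    - [0,26,-26,6,0,0,1.6]
    - [0,25.5,-27,6,0,0,1.6]
    - [0,25,-27.5,6,0,0,1.6]
    - [0,24,-28.5,6,0,0,1.6]
    - [0,23,-29,6,0,0,1.6]
    - [0,22.5,-29.5,6,0,0,1.6]
    - [0,21.5,-30.5,6,0,0,1.6]
    - [0,20.5,-31,6,0,0,1.6]
    - [0,20,-31.5,6,0,0,1.6]
    - [0,19,-32,6,0,0,1.6]
    - [0,18,-32.5,6,0,0,1.6]
    - [0,0,0,0,0,0,0]

```text
clock: 2.72
ee_pos: [0.5623, -0.0163, 0.1457]
eef_rot: [[1.0, -0.025, 0.009], [-0.025, -1.0, -0.009], [0.009, 0.008, -1.0]]
ft_force: [-0.3, 0.2, 0.8]
finger_gap: 0.0854
```

```bash
python3 - <<'E'
from h import *
s=sense();print(s["clock"],s["ee_pos"],s["joint_positions"].round(2),s["ft_force"])
p=capture("wrist");print(p["origin"],p["K"][0]);X=cloud(p)
np.save("w0.npy",p,allow_pickle=True);cv2.imwrite("pics/w0.png",p["color"])
m=(np.hypot(X[...,0]-.546,X[...,1]+.033)<.05)&(X[...,2]>.044)&(X[...,2]<.07)
P=X[m][:,:2].astype(np.float32)*1000;R=cv2.minAreaRect(P);print(len(P),R,P.mean(0),X[m][:,2].mean())
plan(.546,-.033,.040,0)
E
```

```text
2.7167 [ 0.56233677 -0.01625689  0.14574117] [-0.16  0.16  1.79 -0.01  1.18  1.43] [-0.29359257  0.2230982   0.8178091 ]
[ 0.6404745  -0.01613362  0.27422929] [334.36961388   0.         284.18550888]
1855 ((546.2286376953125, -32.64597702026367), (27.989356994628906, 35.799625396728516), 88.5032730102539) [547.64276  -32.432747] 0.05099015843977504
n 3 pos [561.5 -18.3 146. ] yaw -1.4 dz/az [ -15.5  -14.7 -106. ] -1.4
[-5.0, 5.0, 35.3, 0.0, 0.0, -0.5]
[-5.1, 5.0, 35.3, 0.0, 0.0, -0.5]
[-5.1, 4.9, 35.3, 0.0, 0.0, -0.5]
```

View pics/w0.png

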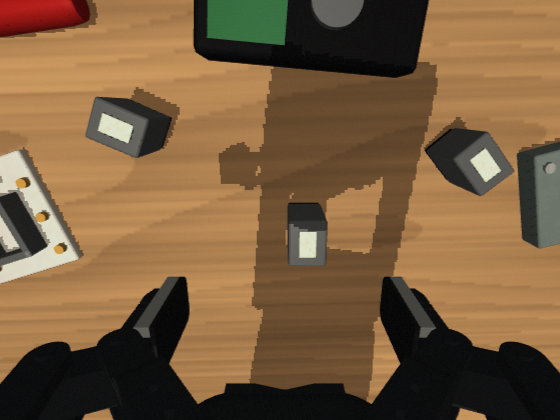

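play_rows:
  commands:
    - [0,-8,7,20,0,0,0]
    - [0,-7,7,25,0,0,0]
    - [0,0,0,0,0,0,0]
    - [0,0,0,0,0,0,0]

```text
clock: 3.1
ee_pos: [0.5477, -0.0333, 0.1022]
eef_rot: [[1.0, -0.02, 0.012], [-0.019, -1.0, -0.012], [0.012, 0.012, -1.0]]
ft_force: [0.3, 0.4, 1.0]
finger_gap: 0.0855
```

```bash
python3 - <<'E'
from h import *
s=sense();print(s["eef_rot"].round(4));plan(.5462,-.0326,.040,-1.5)
E
```

```text
[[ 0.9997 -0.0196  0.0115]
 [-0.0195 -0.9997 -0.0121]
 [ 0.0118  0.0119 -0.9999]]
n 2 pos [547.7 -33.3 102.2] yaw -1.1 dz/az [ -1.5   0.7 -62.2] 0.4
[-0.8, -0.4, 31.1, 0.0, 0.0, 0.2]
[-0.8, -0.4, 31.1, 0.0, 0.0, 0.2]
```

play_rows:
  commands:
    - [0,-0.8,-0.4,30,0.35,-0.35,0.2]
    - [0,-0.8,-0.4,29,0.35,-0.35,0.2]
    - [0,0,0,0,0,0,0]
    - [0,0,0,0,0,0,0]

```text
clock: 3.43
ee_pos: [0.5513, -0.0363, 0.0487]
eef_rot: [[1.0, -0.03, 0.008], [-0.03, -1.0, -0.001], [0.008, 0.001, -1.0]]
ft_force: [0.4, -0.3, 0.2]
finger_gap: 0.0853
```

```bash
python3 - <<'E'
s=open('h.py').read()
s=s.replace('''    n=n or''','''    t=R.T@np.array([0,0,-1.]);print("tilt fix ax,ay",np.degrees([-t[1],t[0]]).round(2),"F",s["ft_force"].round(1),"T",s["wrist_torque"].round(2),"gap",round(s["finger_gap"]*1000,1),"t",round(s["clock"],1))
    n=n or''');open('h.py','w').write(s)
from h import *
plan(.5462,-.0326,.040,-1.5)
E
```

```text
tilt fix ax,ay [ 0.07 -0.47] F [ 0.4 -0.3  0.2] T [-0.06  0.09 -0.01] gap 85.3 t 3.4
n 1 pos [551.3 -36.3  48.7] yaw -1.7 dz/az [-5.1  3.7 -8.7] -0.2
[-5.2, -3.6, 8.7, 0.0, 0.0, -0.2]
```

play_rows:
  commands:
    - [0,-5,-3.5,9,0,-0.5,0]
    - [0,0,0,0,0,0,0]

```text
clock: 3.6
ee_pos: [0.548, -0.0334, 0.0426]
eef_rot: [[1.0, -0.031, 0.002], [-0.031, -1.0, -0.002], [0.002, 0.002, -1.0]]
ft_force: [-0.6, 0.3, -0.3]
finger_gap: 0.0852
```

```bash
python3 - <<'E'
from h import *
plan(.5462,-.0326,.040,-1.5)
E
```

```text
tilt fix ax,ay [ 0.12 -0.14] F [-0.6  0.3 -0.3] T [ 0.03  0.02 -0.02] gap 85.2 t 3.6
n 1 pos [548.  -33.4  42.6] yaw -1.8 dz/az [-1.8  0.8 -2.6] -0.3
[-1.9, -0.8, 2.6, 0.0, 0.0, -0.3]
```

play_rows:
  commands:
    - [0,-2.5,-1,4,0,0,0]
    - [0.2,0,0,0,0,0,0]
    - [0.9,0,0,0,0,0,0]
    - [0.9,0,0,0,0,0,0]
    - [0.9,0,0,0,0,0,0]
    - [0.9,0,0,0,0,0,0]
    - [0.9,0,0,0,0,0,0]
    - [0.9,0,0,0,0,0,0]
    - [0.9,0,0,0,0,0,0]

```text
clock: 4.35
ee_pos: [0.5491, -0.0324, 0.044]
eef_rot: [[0.999, -0.03, 0.011], [-0.03, -1.0, -0.004], [0.011, 0.004, -1.0]]
ft_force: [0.8, 1.1, -0.7]
finger_gap: 0.0268
```

```bash
python3 - <<'E'
from h import *
print(sense()["joint_positions"].round(2))
plan(.5462,-.0326,.14,-1.5)
E
```

```text
[-0.2   0.27  1.88 -0.    0.98  1.4 ]
tilt fix ax,ay [ 0.22 -0.64] F [ 0.8  1.1 -0.7] T [ 0.06 -0.02 -0.06] gap 26.8 t 4.3
n 3 pos [549.1 -32.4  44. ] yaw -1.7 dz/az [-2.9 -0.2 96. ] -0.2
[-1.0, 0.1, -32.0, 0.0, 0.0, -0.1]
[-1.0, 0.1, -32.0, 0.0, 0.0, -0.1]
[-1.0, 0.1, -32.0, 0.0, 0.0, -0.1]
```

play_rows:
  commands:
    - [0.9,0,0,-30,0.2,-0.6,0]
    - [0.9,0,0,-40,0,0,0]
    - [0.9,0,0,-40,0,0,0]
    - [0.9,0,0,-10,0,0,0]
    - [0.9,0,0,0,0,0,0]

```text
clock: 4.77
ee_pos: [0.5451, -0.0316, 0.1642]
eef_rot: [[0.999, -0.03, -0.01], [-0.03, -1.0, 0.002], [-0.01, -0.002, -1.0]]
ft_force: [-0.2, -0.5, -1.4]
finger_gap: 0.0265
```

```bash
python3 - <<'E'
from h import *
plan(.553,.215,.17,16)
E
```

```text
tilt fix ax,ay [-0.1   0.59] F [-0.2 -0.5 -1.4] T [0.09 0.01 0.03] gap 26.5 t 4.8
n 7 pos [545.1 -31.6 164.2] yaw -1.7 dz/az [  7.9 246.6   5.8] -17.7
[0.1, -35.3, -0.8, 0.0, 0.0, -2.5]
[1.6, -35.2, -0.8, 0.0, 0.0, -2.5]
[3.2, -35.1, -0.8, 0.0, 0.0, -2.5]
[4.7, -34.9, -0.8, 0.0, 0.0, -2.5]
[6.3, -34.7, -0.8, 0.0, 0.0, -2.5]
[7.8, -34.4, -0.8, 0.0, 0.0, -2.5]
[9.3, -34.0, -0.8, 0.0, 0.0, -2.5]
```

play_rows:
  commands:
    - [0.9,0,-35,-1,0,0.3,-2.5]
    - [0.9,1.5,-35,-1,0,0.3,-2.5]
    - [0.9,3,-35,-1,0,0,-2.5]
    - [0.9,5,-35,-1,0,0,-2.5]
    - [0.9,6,-35,-1,0,0,-2.5]
    - [0.9,8,-34,-1,0,0,-2.5]
    - [0.9,9,-25,-1,0,0,-2.5]
    - [0.9,0,0,0,0,0,0]
    - [0.9,0,0,0,0,0,0]

```text
clock: 5.52
ee_pos: [0.5515, 0.2131, 0.1604]
eef_rot: [[0.96, 0.28, -0.007], [0.28, -0.96, -0.001], [-0.007, -0.001, -1.0]]
ft_force: [-0.4, 0.0, -1.0]
finger_gap: 0.027
```

```bash
python3 - <<'E'
from h import *
p=capture("wrist");X=cloud(p);np.save("w1.npy",p,allow_pickle=True);cv2.imwrite("pics/w1.png",p["color"])
plan(.553,.215,.10,16)
for q,z in {"pocket":.008,"lever_pivot":.062,"lever_handle":.081}.items():
    for r in tip_of(q,p)[:2]:
        v,u=r["location"][0]*420,r["location"][1]*560;print(q,round(r["p"],2),round(u),round(v),world(p,u,v,z=z).round(4))
E
```

```text
tilt fix ax,ay [-0.1   0.44] F [-0.5  0.3 -0.6] T [ 0.01  0.   -0.  ] gap 26.8 t 5.6
n 2 pos [551.2 212.8 160.1] yaw 16.2 dz/az [  1.8   2.2 -60.1] 0.2
[1.2, -0.8, 30.1, 0.0, 0.0, 0.1]
[1.2, -0.8, 30.1, 0.0, 0.0, 0.1]
pocket 0.93 282 196 [0.5525 0.2168 0.008 ]
lever_pivot 0.89 282 173 [0.5831 0.225  0.062 ]
lever_handle 0.74 200 170 [0.5748 0.2756 0.081 ]
lever_handle 0.64 283 172 [0.5875 0.2254 0.081 ]
```

View pics/w1.png

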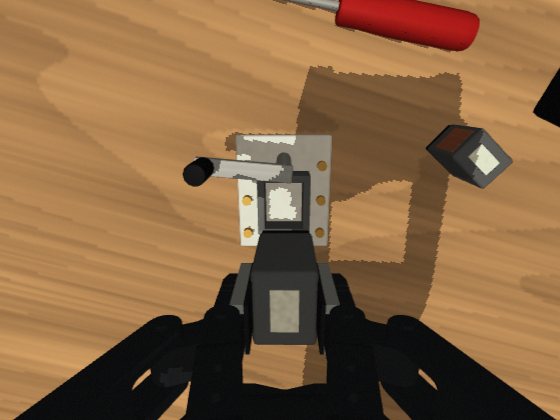

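```bash
cat > fit.py <<'E'
from h import *
def fit(X,m,n):
    P=X[m][:,:2].astype(np.float32)*1000
    if len(P)<5: print(n,len(P));return
    lo,hi=np.percentile(X[m][:,2],[5,95]);R=cv2.minAreaRect(P);print(n,len(P),np.round(R[0],1),np.round(R[1],1),round(R[2],1),"z",(1000*lo).round(1),(1000*hi).round(1))
E
python3 - <<'E'
from fit import *
p=np.load("w1.npy",allow_pickle=True).item();X=cloud(p);hsv=cv2.cvtColor(p["color"],cv2.COLOR_BGR2HSV)
D=lambda cx,cy,r:np.hypot(X[...,0]-cx,X[...,1]-cy)<r
v,u=np.mgrid[:420,:560]
m=D(.555,.215,.075)&(X[...,2]>.006)&(X[...,2]<.011)&(hsv[...,1]<60);fit(X,m,"plate")
m=D(.553,.215,.036)&(X[...,2]>.024)&(X[...,2]<.031);fit(X,m,"wall")
m=D(.575,.275,.02)&(X[...,2]>.088)&(X[...,2]<.1);fit(X,m,"post")
m=D(.58,.245,.05)&(X[...,2]>.064)&(X[...,2]<.072);fit(X,m,"arm")
m=(u>245)&(u<325)&(v>230)&(v<350)&(X[...,2]>.1)&(X[...,2]<.2);fit(X,m,"relay all")
m=(u>255)&(u<313)&(v>275)&(v<340);fit(X,m,"relay top")
print(world(p,285,311,z=.168))
for c in [(236,136),(330,135),(329,246),(240,246)]: print(world(p,*c,z=.008).round(4))
# pocket frame estimate from edges of walls
m=(u>255)&(u<313)&(v>240)&(v<270);fit(X,m,"relay front")
E
```

```text
plate 6018 [555.5 216.2] [98.9 79. ] 16.2 z 6.3 8.4
wall 1000 [557.  216.4] [62.6 43.1] 16.3 z 25.6 28.3
post 454 [573.9 276.2] [13.2 13.3] 24.1 z 90.1 94.1
arm 1505 [578.7 250.8] [12.9 65.7] 10.3 z 65.9 68.4
relay all 8274 [549.2 213.1] [36.9 35.7] 16.8 z 132.0 180.4
relay top 3648 [581.4 222.8] [98.3 24.2] 15.9 z 167.1 169.4
[0.54857815 0.21306261 0.168     ]
[0.5913 0.267  0.008 ]
[0.6136 0.1934 0.008 ]
[0.5195 0.1624 0.008 ]
[0.4967 0.2403 0.008 ]
relay front 1653 [562.6 218. ] [134.3  27.5] 4.2 z 135.9 164.5
```

```bash
python3 - <<'E'
from fit import *
a=np.radians(16.3);e=np.array([np.cos(a),np.sin(a)]);f=np.array([-e[1],e[0]]);o=np.array([.5516,.2149])
for n in ["w1","top0"]:
    p=np.load(n+".npy",allow_pickle=True).item();X=cloud(p);L=X[...,:2]-o;lx=L@e*1000;ly=L@f*1000;z=X[...,2]*1000
    print(n,"profile along x (|ly|<8), median z")
    print([(x,np.median(z[(abs(ly)<8)&(abs(lx-x)<.75)]).round(1),int(((abs(ly)<8)&(abs(lx-x)<.75)).sum())) for x in np.arange(-34,50,1.5)if ((abs(ly)<8)&(abs(lx-x)<.75)).sum()])
    print("along y, |lx|<10")
    print([(x,np.median(z[(abs(lx)<10)&(abs(ly-x)<.75)]).round(1)) for x in np.arange(-30,32,1.5)if ((abs(lx)<10)&(abs(ly-x)<.75)).sum()])
p=np.load("w1.npy",allow_pickle=True).item();c=p["color"][130:250,225:345];cv2.imwrite("pics/w1c.png",cv2.resize(c,None,fx=5,fy=5,interpolation=cv2.INTER_CUBIC))
E
```

```text
w1 profile along x (|ly|<8), median z
[(np.float64(-22.0), np.float64(26.5), 25), (np.float64(-20.5), np.float64(20.5), 214), (np.float64(-19.0), np.float64(168.0), 125), (np.float64(-17.5), np.float64(168.0), 135), (np.float64(-16.0), np.float64(168.1), 133), (np.float64(-14.5), np.float64(168.0), 136), (np.float64(-13.0), np.float64(168.4), 96), (np.float64(-11.5), np.float64(168.6), 151), (np.float64(-10.0), np.float64(168.5), 150), (np.float64(-8.5), np.float64(168.5), 138), (np.float64(-7.0), np.float64(168.3), 141), (np.float64(-5.5), np.float64(168.4), 148), (np.float64(-4.0), np.float64(168.4), 146), (np.float64(-2.5), np.float64(168.4), 160), (np.float64(-1.0), np.float64(168.4), 141), (np.float64(0.5), np.float64(168.4), 150), (np.float64(2.0), np.float64(168.3), 166), (np.float64(3.5), np.float64(168.3), 155), (np.float64(5.0), np.float64(168.3), 144), (np.float64(6.5), np.float64(168.1), 182), (np.float64(8.0), np.float64(168.1), 228), (np.float64(9.5), np.float64(223.0), 1319), (np.float64(11.0), np.float64(226.2), 1115), (np.float64(12.5), np.float64(167.0), 266), (np.f
[... 5587 characters left out ...]
p.float64(1.5), np.float64(6.4)), (np.float64(3.0), np.float64(7.3)), (np.float64(4.5), np.float64(7.6)), (np.float64(6.0), np.float64(9.2)), (np.float64(7.5), np.float64(8.3)), (np.float64(9.0), np.float64(7.8)), (np.float64(10.5), np.float64(7.0)), (np.float64(12.0), np.float64(6.9)), (np.float64(13.5), np.float64(7.2)), (np.float64(15.0), np.float64(16.3)), (np.float64(16.5), np.float64(27.7)), (np.float64(18.0), np.float64(27.4)), (np.float64(19.5), np.float64(28.2)), (np.float64(21.0), np.float64(26.7)), (np.float64(25.5), np.float64(8.5)), (np.float64(27.0), np.float64(8.6)), (np.float64(28.5), np.float64(7.6)), (np.float64(30.0), np.float64(11.6)), (np.float64(31.5), np.float64(6.4))]
```

View pics/w1c.png

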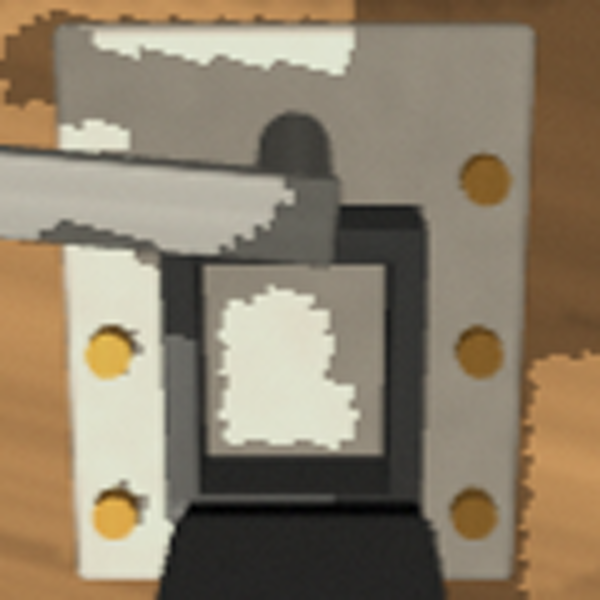

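play_rows:
  commands:
    - [0.9,2,-1,30,0,0.4,0]
    - [0.9,1,-1,30,0,0,0]
    - [0.9,0,0,12,0,0,0]
    - [0.9,0,0,0,0,0,0]

```text
clock: 6.05
ee_pos: [0.5581, 0.2091, 0.0903]
eef_rot: [[0.963, 0.269, 0.008], [0.269, -0.963, 0.002], [0.008, 0.0, -1.0]]
ft_force: [-0.2, -0.7, -1.0]
finger_gap: 0.0269
```

```bash
python3 - <<'E'
from h import *
plan(.5536,.2150,.078,16.3)
E
```

```text
tilt fix ax,ay [ 0.02 -0.46] F [-0.2 -0.7 -1. ] T [-0.02  0.03 -0.03] gap 26.9 t 6.0
n 1 pos [558.1 209.1  90.3] yaw 15.6 dz/az [ -4.5   5.9 -12.3] -0.7
[-2.7, -6.9, 12.3, 0.0, 0.0, -0.7]
```

play_rows:
  commands:
    - [0.9,-3,-7,6,0,-0.5,-0.7]
    - [0.9,0,0,0,0,0,0]

```text
clock: 6.22
ee_pos: [0.5532, 0.2136, 0.0843]
eef_rot: [[0.96, 0.279, -0.003], [0.279, -0.96, -0.001], [-0.003, 0.0, -1.0]]
ft_force: [-0.9, 0.5, -1.1]
finger_gap: 0.027
```

```bash
python3 - <<'E'
from h import *
plan(.5536,.2150,.078,16.3)
E
```

```text
tilt fix ax,ay [0.02 0.16] F [-0.9  0.5 -1.1] T [0.   0.04 0.02] gap 27.0 t 6.2
n 1 pos [553.2 213.6  84.3] yaw 16.2 dz/az [ 0.4  1.4 -6.3] -0.1
[0.8, -1.2, 6.3, 0.0, 0.0, -0.1]
```

play_rows:
  commands:
    - [0.9,1,-1.5,5,0,0.1,0]
    - [0.9,0,0,2,0,0,0]
    - [0.9,0,0,0,0,0,0]

```text
clock: 6.47
ee_pos: [0.5558, 0.2159, 0.08]
eef_rot: [[0.96, 0.279, 0.004], [0.279, -0.96, 0.0], [0.004, 0.001, -1.0]]
ft_force: [-0.6, -0.9, -0.0]
finger_gap: 0.0266
```

```bash
python3 - <<'E'
from fit import *
plan(.5536,.2150,.078,16.3)
p=capture("side");np.save("s1.npy",p,allow_pickle=True);X=cloud(p)
e=np.array([np.cos(.2845),np.sin(.2845)]);f=np.array([-e[1],e[0]]);L=X[...,:2]-np.array([.5512,.2148]);lx=L@e*1000;ly=L@f*1000;z=X[...,2]*1000
u,v=map(int,pix(p,[.5512,.2148,.05]));c=p["color"][v-60:v+60,u-75:u+75];cv2.imwrite("pics/s1c.png",cv2.resize(c,None,fx=5,fy=5,interpolation=cv2.INTER_CUBIC))
E
```

```text
tilt fix ax,ay [ 0.04 -0.23] F [-0.6 -0.9 -0. ] T [ 0.   -0.01 -0.02] gap 26.6 t 6.5
n 1 pos [555.8 215.9  80. ] yaw 16.2 dz/az [-2.2 -0.9 -2. ] -0.1
[-2.4, 0.3, 2.0, 0.0, 0.0, -0.1]
```

View pics/s1c.png

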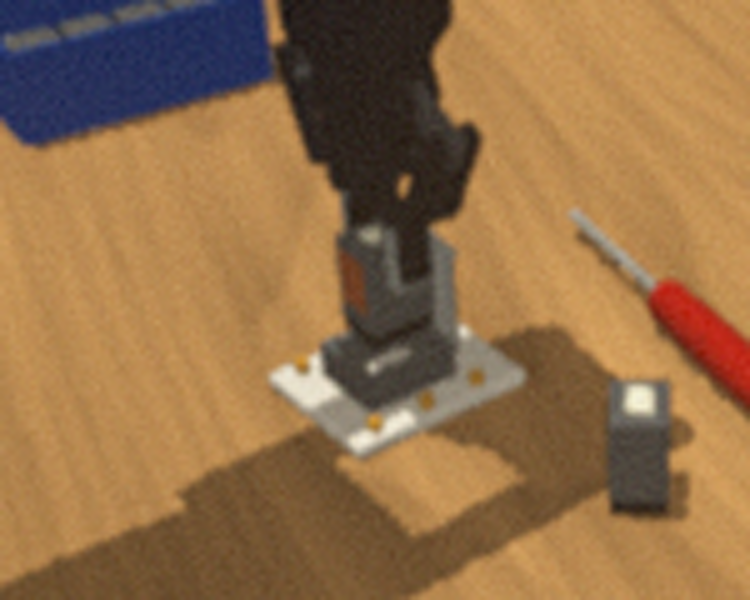

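play_rows:
  commands:
    - [0.9,-3,0.3,2,0,-0.2,0]
    - [0.9,-0.5,0,2,0,0,0]
    - [0.9,0,0,0,0,0,0]

```text
clock: 6.77
ee_pos: [0.5534, 0.215, 0.0776]
eef_rot: [[0.96, 0.279, 0.003], [0.279, -0.96, 0.0], [0.003, 0.001, -1.0]]
ft_force: [0.7, -0.1, -0.9]
finger_gap: 0.0267
```

```bash
python3 - <<'E'
from h import *
plan(.5536,.2150,.074,16.3)
E
```

```text
tilt fix ax,ay [ 0.05 -0.18] F [ 0.7 -0.1 -0.9] T [ 0.01 -0.    0.04] gap 26.7 t 6.8
n 1 pos [553.4 215.   77.6] yaw 16.2 dz/az [ 0.2 -0.  -3.6] -0.1
[0.2, 0.1, 3.6, 0.0, 0.0, -0.1]
```

play_rows:
  commands:
    - [0.9,-0.6,0,3,0,0,0]
    - [0.9,-0.7,0,3,0,0,0]
    - [0.9,-0.7,0,3,0,0,0]

```text
clock: 7.02
ee_pos: [0.5521, 0.2147, 0.069]
eef_rot: [[0.96, 0.279, 0.005], [0.279, -0.96, 0.001], [0.005, 0.001, -1.0]]
ft_force: [0.3, 0.3, -1.1]
finger_gap: 0.027
```

```bash
python3 - <<'E'
from h import *
plan(.5536,.2150,.066,16.3)
E
```

```text
tilt fix ax,ay [ 0.05 -0.3 ] F [ 0.3  0.3 -1.1] T [-0.    0.01 -0.  ] gap 27.0 t 7.0
n 1 pos [552.1 214.7  69. ] yaw 16.2 dz/az [ 1.5  0.3 -3. ] -0.1
[1.5, 0.1, 3.0, 0.0, 0.0, -0.1]
```

play_rows:
  commands:
    - [0.9,0.6,0,3,0,-0.2,0]
    - [0.9,0,0,3,0,0,0]
    - [0.9,0,0,3,0,0,0]
    - [0.9,0,0,3,0,0,0]

```text
clock: 7.35
ee_pos: [0.5523, 0.2147, 0.0551]
eef_rot: [[0.96, 0.279, 0.001], [0.279, -0.96, -0.001], [0.0, 0.001, -1.0]]
ft_force: [-0.2, -0.1, -1.6]
finger_gap: 0.027
```

```bash
python3 - <<'E'
from h import *
plan(.5536,.2150,.052,16.3)
E
```

```text
tilt fix ax,ay [ 0.05 -0.02] F [-0.2 -0.1 -1.6] T [-0.   -0.02  0.03] gap 27.0 t 7.3
n 1 pos [552.3 214.7  55.1] yaw 16.2 dz/az [ 1.3  0.3 -3.1] -0.1
[1.4, 0.1, 3.1, 0.0, 0.0, -0.1]
```

play_rows:
  commands:
    - [0.9,0,0,3,0,0,0]
    - [0.9,0,0,2,0,0,0]
    - [0.9,0,0,2,0,0,0]

```text
clock: 7.6
ee_pos: [0.5526, 0.2147, 0.0517]
eef_rot: [[0.96, 0.28, -0.001], [0.28, -0.96, -0.002], [-0.001, 0.001, -1.0]]
ft_force: [-10.4, -2.7, 18.1]
finger_gap: 0.0269
```

```bash
python3 - <<'E'
from h import *
plan(.5536,.2150,.15,101)
E
```

```text
tilt fix ax,ay [0.07 0.08] F [-10.4  -2.7  18.1] T [-0.41  1.75  0.03] gap 26.9 t 7.6
n 13 pos [552.6 214.7  51.7] yaw 16.2 dz/az [ 1.   0.3 98.3] -84.8
[0.1, -0.0, -7.6, 0.0, 0.0, -6.5]
[0.1, 0.0, -7.6, 0.0, 0.0, -6.5]
[0.1, 0.0, -7.6, 0.0, 0.0, -6.5]
[0.1, 0.0, -7.6, 0.0, 0.0, -6.5]
[0.1, 0.0, -7.6, 0.0, 0.0, -6.5]
[0.1, 0.0, -7.6, 0.0, 0.0, -6.5]
[0.1, 0.1, -7.6, 0.0, 0.0, -6.5]
[0.1, 0.1, -7.6, 0.0, 0.0, -6.5]
[0.1, 0.1, -7.6, 0.0, 0.0, -6.5]
[0.0, 0.1, -7.6, 0.0, 0.0, -6.5]
[0.0, 0.1, -7.6, 0.0, 0.0, -6.5]
[0.0, 0.1, -7.6, 0.0, 0.0, -6.5]
[0.0, 0.1, -7.6, 0.0, 0.0, -6.5]
```

play_rows:
  commands:
    - [0.4,0,0,0,0,0,0]
    - [0.4,0,0,0,0,0,0]
    - [0.4,0,0,0,0,0,0]
    - [0.4,0,0,-10,0,0,0]
    - [0.4,0,0,-30,0,0,0]
    - [0.4,0,0,-40,0,0,0]
    - [0.4,0,0,-30,0,0,0]
    - [0.4,0,0,0,0,0,0]

```text
clock: 8.27
ee_pos: [0.5507, 0.2143, 0.1645]
eef_rot: [[0.96, 0.279, -0.008], [0.279, -0.96, -0.003], [-0.008, 0.001, -1.0]]
ft_force: [1.1, 0.6, 1.1]
finger_gap: 0.0512
```

```bash
python3 - <<'E'
from fit import *
p=capture("wrist");X=cloud(p);np.save("w2.npy",p,allow_pickle=True);cv2.imwrite("pics/w2.png",p["color"])
D=lambda cx,cy,r:np.hypot(X[...,0]-cx,X[...,1]-cy)<r
fit(X,D(.551,.215,.028)&(X[...,2]>.045)&(X[...,2]<.08),"relay")
fit(X,D(.575,.275,.02)&(X[...,2]>.088)&(X[...,2]<.1),"post")
fit(X,D(.58,.245,.05)&(X[...,2]>.064)&(X[...,2]<.072),"arm")
plan(.574,.276,.15,101)
E
```

```text
relay 1875 [549.8 214.1] [36.1 27.9] 16.7 z 53.0 60.6
post 444 [574.  276.2] [13.4 13.4] 19.6 z 89.7 94.1
arm 1455 [578.7 250.9] [12.9 65.9] 10.4 z 65.8 68.4
tilt fix ax,ay [0.04 0.58] F [0.2 0.3 0.3] T [ 0.07 -0.01  0.  ] gap 50.9 t 8.3
n 13 pos [549.9 214.1 162.3] yaw 16.2 dz/az [ 24.1  61.9 -12.3] -84.8
[3.1, -4.1, 0.9, 0.0, 0.0, -6.5]
[3.6, -3.7, 0.9, 0.0, 0.0, -6.5]
[3.9, -3.2, 0.9, 0.0, 0.0, -6.5]
[4.3, -2.8, 0.9, 0.0, 0.0, -6.5]
[4.6, -2.3, 0.9, 0.0, 0.0, -6.5]
[4.8, -1.7, 0.9, 0.0, 0.0, -6.5]
[5.0, -1.2, 0.9, 0.0, 0.0, -6.5]
[5.1, -0.6, 0.9, 0.0, 0.0, -6.5]
[5.1, -0.0, 0.9, 0.0, 0.0, -6.5]
[5.1, 0.6, 0.9, 0.0, 0.0, -6.5]
[5.0, 1.1, 0.9, 0.0, 0.0, -6.5]
[4.8, 1.7, 0.9, 0.0, 0.0, -6.5]
[4.6, 2.2, 0.9, 0.0, 0.0, -6.5]
```

View pics/w2.png

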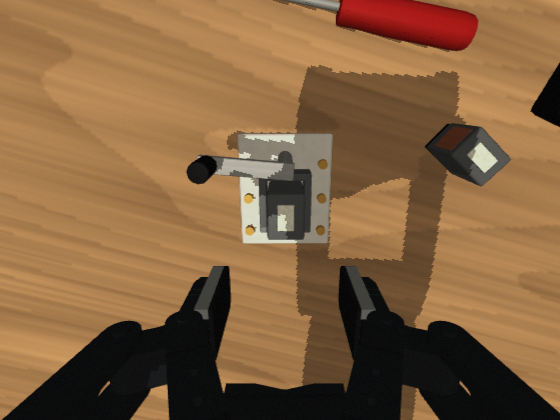

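play_rows:
  commands:
    - [0.4,3,-4,1,0,0.6,-6.5]
    - [0.4,3.5,-3.5,1,0,0,-6.5]
    - [0.4,4,-3,1,0,0,-6.5]
    - [0.4,4.5,-2.5,1,0,0,-6.5]
    - [0.4,4.5,-2,1,0,0,-6.5]
    - [0.4,5,-1.5,1,0,0,-6.5]
    - [0.4,5,-1,1,0,0,-6.5]
    - [0.4,5,-0.5,1,0,0,-6.5]
    - [0.4,5,0,1,0,0,-6.5]
    - [0.4,5,0.5,1,0,0,-6.5]
    - [0.4,5,1,1,0,0,-6.5]
    - [0.4,5,1.5,1,0,0,-6.5]
    - [0.4,4.5,2,1,0,0,-6.5]
    - [0.4,0,0,0,0,0,0]

```text
clock: 9.48
ee_pos: [0.5652, 0.275, 0.1338]
eef_rot: [[-0.256, 0.966, -0.02], [0.967, 0.256, -0.006], [-0.001, -0.021, -1.0]]
ft_force: [-0.1, -0.5, -1.0]
finger_gap: 0.0513
```

```bash
python3 - <<'E'
from h import *
plan(.574,.2762,.12,101)
E
```

```text
tilt fix ax,ay [-1.18  0.06] F [-0.1 -0.5 -1. ] T [ 0.03 -0.03 -0.01] gap 51.3 t 9.5
n 1 pos [565.2 275.  133.8] yaw 104.9 dz/az [  8.8   1.2 -13.8] 3.9
[-1.1, 8.8, 13.8, 0.0, 0.0, 3.9]
```

play_rows:
  commands:
    - [0.4,-1,9,6,-1.2,0,3.5]
    - [0.4,0,0,6,0,0,0]
    - [0.4,0,0,0,0,0,0]

```text
clock: 9.73
ee_pos: [0.5723, 0.2757, 0.1182]
eef_rot: [[-0.188, 0.982, -0.003], [0.982, 0.188, -0.003], [-0.003, -0.004, -1.0]]
ft_force: [-1.0, 0.2, -0.5]
finger_gap: 0.0515
```

```bash
python3 - <<'E'
from h import *
plan(.574,.2762,.086,101)
E
```

```text
tilt fix ax,ay [-0.23  0.15] F [-1.   0.2 -0.5] T [-0.04 -0.01 -0.05] gap 51.5 t 9.7
n 1 pos [572.3 275.7 118.2] yaw 100.9 dz/az [  1.7   0.5 -32.2] -0.1
[0.2, 1.8, 32.2, 0.0, 0.0, -0.1]
```

play_rows:
  commands:
    - [0.4,0,1.5,10,0,0,0]
    - [0.4,0,0,10,0,0,0]
    - [0.4,0,0,8,0,0,0]
    - [0.4,0,0,0,0,0,0]

```text
clock: 10.07
ee_pos: [0.5722, 0.2748, 0.0864]
eef_rot: [[-0.187, 0.982, -0.007], [0.982, 0.187, -0.004], [-0.003, -0.008, -1.0]]
ft_force: [0.5, 0.3, -1.1]
finger_gap: 0.0515
```

```bash
python3 - <<'E'
from h import *
plan(.574,.2762,.087,101)
E
```

```text
tilt fix ax,ay [-0.43  0.17] F [ 0.5  0.3 -1.1] T [ 0.05  0.02 -0.04] gap 51.5 t 10.1
n 1 pos [572.2 274.8  86.4] yaw 100.8 dz/az [1.8 1.4 0.6] -0.2
[1.0, 2.0, -0.6, 0.0, 0.0, -0.2]
```

play_rows:
  commands:
    - [0.4,1,2,-2,-0.4,0,0]
    - [0.95,0,0,0,0,0,0]
    - [0.95,0,0,0,0,0,0]
    - [0.95,0,0,0,0,0,0]
    - [0.95,0,0,0,0,0,0]
    - [0.95,0,0,0,0,0,0]
    - [0.95,0,0,0,0,0,0]

```text
clock: 10.65
ee_pos: [0.5737, 0.2761, 0.0879]
eef_rot: [[-0.187, 0.982, -0.0], [0.982, 0.187, -0.003], [-0.003, -0.001, -1.0]]
ft_force: [0.6, -1.3, -2.6]
finger_gap: 0.0119
```

```bash
python3 - <<'E'
from h import *
plan(.574,.2762,.087,101);P=sense()["ee_pos"]*1000;d=P[:2]-[583.5,224.1];print(np.hypot(*d),np.degrees(np.arctan2(d[1],d[0])))
E
```

```text
tilt fix ax,ay [-0.06  0.19] F [ 0.6 -1.3 -2.6] T [ 0.01 -0.06 -0.03] gap 11.9 t 10.7
n 1 pos [573.7 276.1  87.9] yaw 100.8 dz/az [ 0.3  0.1 -0.9] -0.2
[0.1, 0.3, 0.9, 0.0, 0.0, -0.2]
52.9017848430348 100.65692902852135
```

play_rows:
  commands:
    - [0.95,-0.3,-5.5,0,0,0,-6]
    - [0.95,-0.3,-5.5,0,0,0,-6]
    - [0.95,-0.3,-5.5,0,0,0,-6]
    - [0.95,-0.3,-5.5,0,0,0,-6]
    - [0.95,-0.3,-5.5,0,0,0,-6]
    - [0.95,-0.3,-5.5,0,0,0,-6]

```text
clock: 11.15
ee_pos: [0.5448, 0.2593, 0.0879]
eef_rot: [[-0.745, 0.667, -0.0], [0.667, 0.745, -0.004], [-0.003, -0.003, -1.0]]
ft_force: [1.2, -1.4, -2.5]
finger_gap: 0.0115
```

```bash
cat > lv.py <<'E'
from h import *
plan(.574,.2762,.087,101,1);P=sense()["ee_pos"]*1000;d=P[:2]-[583.5,224.1];print(np.hypot(*d),np.degrees(np.arctan2(d[1],d[0])))
E
python3 lv.py
```

```text
tilt fix ax,ay [-0.19  0.15] F [ 1.2 -1.4 -2.5] T [-0.19 -0.22 -0.13] gap 11.5 t 11.2
n 1 pos [544.8 259.3  87.9] yaw 138.2 dz/az [29.2 16.9 -0.9] 37.2
[-10.5, 32.1, 0.9, 0.0, 0.0, 37.2]
52.33349385241416 137.7424755867095
```

Tracking well. It is now at 138°, and shut is about 196°.

play_rows:
  commands:
    - [0.95,-0.2,-5.5,0,0,0,-6]
    - [0.95,-0.2,-5.5,0,0,0,-6]
    - [0.95,-0.2,-5.5,0,0,0,-6]
    - [0.95,-0.2,-5.5,0,0,0,-6]
    - [0.95,-0.2,-5.5,0,0,0,-6]
    - [0.95,-0.2,-5.5,0,0,0,-6]
    - [0.95,-0.2,-5.5,0,0,0,-6]
    - [0.95,-0.2,-5.5,0,0,0,-6]

```text
clock: 11.82
ee_pos: [0.5318, 0.2156, 0.0879]
eef_rot: [[-0.989, -0.149, 0.004], [-0.149, 0.989, -0.005], [-0.003, -0.006, -1.0]]
ft_force: [2.1, 0.2, -4.4]
finger_gap: 0.011
```

```bash
python3 lv.py
```

```text
tilt fix ax,ay [-0.32  0.16] F [ 2.1  0.2 -4.4] T [ 0.12 -0.39 -0.13] gap 11.0 t 11.8
n 1 pos [531.8 215.6  87.9] yaw -171.4 dz/az [42.2 60.6 -0.9] 87.6
[-50.7, 53.7, 0.9, 0.0, 0.0, 87.6]
52.353836352535374 -170.65195983866414
```

play_rows:
  commands:
    - [0.95,0,-4,0,0,0,-4]
    - [0.95,0,-4,0,0,0,-3]
    - [0.95,0,-3,0,0,0,0]
    - [0.95,0,-3,0,0,0,0]

```text
clock: 12.15
ee_pos: [0.5335, 0.2083, 0.0879]
eef_rot: [[-0.961, -0.277, 0.002], [-0.277, 0.961, 0.01], [-0.005, 0.009, -1.0]]
ft_force: [-2.1, 12.5, -1.9]
finger_gap: 0.0114
```

```bash
python3 lv.py
```

```text
tilt fix ax,ay [0.51 0.28] F [-2.1 12.5 -1.9] T [ 1.94  0.32 -0.08] gap 11.4 t 12.2
n 1 pos [533.5 208.3  87.9] yaw -163.9 dz/az [40.5 67.9 -0.9] 95.1
[-57.7, 54.0, 0.9, 0.0, 0.0, 95.1]
52.42247281309724 -162.50933674856722
```

play_rows:
  commands:
    - [0.95,0,-2,0,0,0,0]
    - [0.3,0,0,0,0,0,0]
    - [0.3,0,0,0,0,0,0]
    - [0.3,0,0,0,0,0,0]
    - [0.3,0,0,-10,0,0,0]
    - [0.3,0,0,-30,0,0,0]
    - [0.3,0,0,-40,0,0,0]
    - [0.3,0,0,-30,0,0,0]
    - [0.3,0,0,0,0,0,0]

```text
clock: 12.9
ee_pos: [0.532, 0.2059, 0.2037]
eef_rot: [[-0.961, -0.277, -0.002], [-0.277, 0.961, 0.011], [-0.001, 0.011, -1.0]]
ft_force: [1.0, -0.8, 0.8]
finger_gap: 0.0599
```

```bash
python3 - <<'E'
from fit import *
p=capture("wrist");X=cloud(p);np.save("w3.npy",p,allow_pickle=True)
D=lambda cx,cy,r:np.hypot(X[...,0]-cx,X[...,1]-cy)<r
fit(X,D(.5335,.21,.025)&(X[...,2]>.088)&(X[...,2]<.1),"post")
fit(X,D(.555,.215,.05)&(X[...,2]>.064)&(X[...,2]<.072),"arm")
p=capture("top");X=cloud(p)
D=lambda cx,cy,r:np.hypot(X[...,0]-cx,X[...,1]-cy)<r
fit(X,D(.5335,.21,.025)&(X[...,2]>.088)&(X[...,2]<.1),"post")
fit(X,D(.555,.215,.05)&(X[...,2]>.064)&(X[...,2]<.072),"arm")
fit(X,D(.573,-.275,.03)&(X[...,2]>.068),"bar")
plan(.53,-.275,.20,182)
E
```

```text
post 272 [532.6 209.8] [13.5 13.2] 60.4 z 90.4 94.1
arm 694 [557.8 216.5] [65.8 12.5] 16.5 z 66.1 68.4
post 0
arm 68 [558.7 216.8] [65.4 12. ] 15.3 z 65.4 70.3
bar 104 [ 573.5 -274.5] [33.3 11.9] 1.0 z 69.6 80.7
tilt fix ax,ay [ 0.67 -0.23] F [-0.8  1.1  0.6] T [-0.01  0.05 -0.03] gap 59.6 t 13.0
n 13 pos [530.1 205.5 198.9] yaw -163.9 dz/az [-1.000e-01 -4.805e+02  1.100e+00] 14.1
[10.3, -35.5, -0.1, 0.0, 0.0, 1.1]
[9.6, -35.7, -0.1, 0.0, 0.0, 1.1]
[8.9, -35.9, -0.1, 0.0, 0.0, 1.1]
[8.2, -36.0, -0.1, 0.0, 0.0, 1.1]
[7.5, -36.2, -0.1, 0.0, 0.0, 1.1]
[6.9, -36.3, -0.1, 0.0, 0.0, 1.1]
[6.2, -36.4, -0.1, 0.0, 0.0, 1.1]
[5.5, -36.6, -0.1, 0.0, 0.0, 1.1]
[4.8, -36.7, -0.1, 0.0, 0.0, 1.1]
[4.1, -36.7, -0.1, 0.0, 0.0, 1.1]
[3.4, -36.8, -0.1, 0.0, 0.0, 1.1]
[2.7, -36.9, -0.1, 0.0, 0.0, 1.1]
[2.0, -36.9, -0.1, 0.0, 0.0, 1.1]
```

play_rows:
  commands:
    - [0.3,10,-35,0,0.4,0,1.1]
    - [0.3,8,-36,0,0.3,-0.2,1.1]
    - [0.3,7,-36,0,0,0,1.1]
    - [0.3,6,-36,0,0,0,1.1]
    - [0.3,5,-36,0,0,0,1.1]
    - [0.3,4,-36,0,0,0,1.1]
    - [0.3,3,-36,0,0,0,1.1]
    - [0.3,2,-36,0,0,0,1.1]
    - [0.3,1,-36,0,0,0,1.1]
    - [0.3,0,-36,0,0,0,1.1]
    - [0.3,-1,-36,0,0,0,1.1]
    - [0.3,-2,-36,0,0,0,1.1]
    - [0.3,-2,-25,0,0,0,1.1]
    - [0.3,0,0,0,0,0,0]
    - [0.3,0,0,0,0,0,0]

```text
clock: 14.25
ee_pos: [0.5515, -0.2719, 0.175]
eef_rot: [[-0.999, -0.021, -0.032], [-0.021, 1.0, 0.008], [0.032, 0.009, -0.999]]
ft_force: [-0.4, 0.5, 0.1]
finger_gap: 0.0598
```

```bash
python3 - <<'E'
from fit import *
p=capture("wrist");X=cloud(p);np.save("w4.npy",p,allow_pickle=True);cv2.imwrite("pics/w4.png",p["color"]);hsv=cv2.cvtColor(p["color"],cv2.COLOR_BGR2HSV)
D=lambda cx,cy,r:np.hypot(X[...,0]-cx,X[...,1]-cy)<r
fit(X,D(.573,-.275,.03)&(X[...,2]>.073)&(X[...,2]<.085),"bar")
fit(X,D(.573,-.275,.05)&(X[...,2]>.047)&(X[...,2]<.053)&(hsv[...,1]>130),"brass")
plan(.5737,-.275,.10,182)
for q,z in {"dial_grip":.067,"shackle_grip":.036,"lock_center":.036,"staple":.05}.items():
    for r in tip_of(q,p)[:1]:
        v,u=r["location"][0]*420,r["location"][1]*560;print(q,round(r["p"],2),round(u),round(v),world(p,u,v,z=z).round(4))
E
```

```text
bar 706 [ 573.6 -275. ] [33.7 11.9] 0.5 z 75.1 78.3
brass 2338 [ 573.7 -275.3] [57.8 53.6] 14.0 z 47.9 50.3
tilt fix ax,ay [ 0.51 -1.87] F [-0.1  0.3 -0.1] T [ 0.01 -0.02 -0.07] gap 59.9 t 14.3
n 2 pos [ 551.3 -271.6  174.7] yaw -178.7 dz/az [ 22.4  -3.4 -74.7] -0.7
[-11.1, -2.0, 37.4, 0.0, 0.0, -0.4]
[-11.1, -2.0, 37.4, 0.0, 0.0, -0.4]
dial_grip 0.76 274 252 [ 0.5755 -0.2771  0.067 ]
shackle_grip 0.73 261 171 [ 0.5187 -0.289   0.036 ]
lock_center 0.93 277 236 [ 0.5744 -0.2751  0.036 ]
staple 0.78 244 204 [ 0.5424 -0.3019  0.05  ]
```

View pics/w4.png

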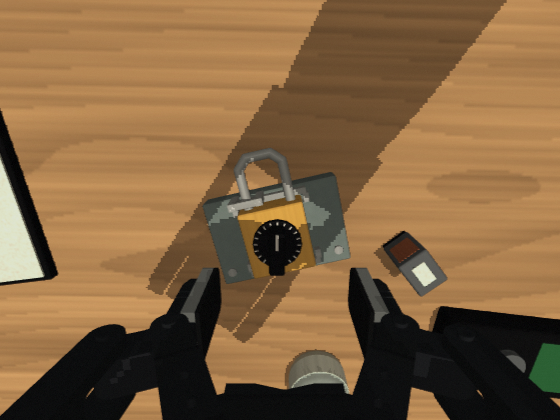

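play_rows:
  commands:
    - [0.3,-11,-2,20,0.5,-1,0]
    - [0.3,-11,-2,25,0,-0.9,0]
    - [0.3,0,0,20,0,0,0]
    - [0.3,0,0,0,0,0,0]

```text
clock: 14.83
ee_pos: [0.5779, -0.2689, 0.1136]
eef_rot: [[-0.999, -0.032, 0.011], [-0.033, 0.999, -0.005], [-0.011, -0.005, -1.0]]
ft_force: [-1.5, 1.0, -1.4]
finger_gap: 0.0598
```

```bash
python3 - <<'E'
from h import *
plan(.5736,-.275,.076,180.8)
E
```

```text
tilt fix ax,ay [-0.29  0.64] F [-1.5  1.  -1.4] T [-0.04  0.01 -0.02] gap 59.8 t 14.8
n 1 pos [ 577.9 -268.9  113.6] yaw -178.1 dz/az [ -4.3  -6.1 -37.6] 1.1
[4.5, -6.0, 37.6, 0.0, 0.0, 1.1]
```

play_rows:
  commands:
    - [0.3,5,-6,10,-0.3,0.6,1]
    - [0.3,0,0,10,0,0,0]
    - [0.3,0,0,8,0,0,0]
    - [0.3,0,0,0,0,0,0]

```text
clock: 15.17
ee_pos: [0.5741, -0.2735, 0.0861]
eef_rot: [[-1.0, -0.017, 0.001], [-0.017, 1.0, -0.0], [-0.001, -0.0, -1.0]]
ft_force: [0.3, 0.6, 0.1]
finger_gap: 0.0601
```

```bash
python3 - <<'E'
from h import *
plan(.5736,-.275,.076,180.8)
E
```

```text
tilt fix ax,ay [-0.02  0.08] F [0.3 0.6 0.1] T [-0.01  0.06  0.01] gap 60.1 t 15.2
n 1 pos [ 574.1 -273.5   86.1] yaw -179.0 dz/az [ -0.5  -1.5 -10.1] 0.2
[0.5, -1.5, 10.1, 0.0, 0.0, 0.2]
```

play_rows:
  commands:
    - [0.3,0.8,-1.5,6,0,0,0.2]
    - [0.3,0.3,0,5,0,0,0]
    - [0.3,0,0,0,0,0,0]
    - [0.6,0,0,0,0,0,0]
    - [0.6,0,0,0,0,0,0]
    - [0.6,0,0,0,0,0,0]

```text
clock: 15.67
ee_pos: [0.5739, -0.2763, 0.0762]
eef_rot: [[-1.0, -0.013, 0.004], [-0.013, 1.0, -0.002], [-0.004, -0.002, -1.0]]
ft_force: [-0.3, -0.5, 0.3]
finger_gap: 0.0345
```

```bash
python3 - <<'E'
from h import *
plan(.5736,-.275,.076,180.8)
E
```

```text
tilt fix ax,ay [-0.12  0.23] F [-0.3 -0.5  0.3] T [ 0.    0.05 -0.05] gap 34.5 t 15.7
n 1 pos [ 573.9 -276.3   76.2] yaw -179.3 dz/az [-0.3  1.3 -0.2] -0.1
[0.3, 1.3, 0.2, 0.0, 0.0, -0.1]
```

play_rows:
  commands:
    - [0.6,0.3,1.3,0.5,0,0,0]
    - [0.97,0,0,0,0,0,0]
    - [0.97,0,0,0,0,0,0]
    - [0.97,0,0,0,0,0,0]
    - [0.97,0,0,0,0,0,0]

```text
clock: 16.08
ee_pos: [0.5742, -0.2756, 0.0768]
eef_rot: [[-1.0, -0.013, 0.006], [-0.013, 1.0, -0.004], [-0.006, -0.004, -1.0]]
ft_force: [0.4, 0.2, -1.0]
finger_gap: 0.0103
```

```bash
python3 - <<'E'
from h import *
plan(.5736,-.275,.076,180.8)
E
```

```text
tilt fix ax,ay [-0.22  0.34] F [ 0.4  0.2 -1. ] T [-0.03  0.03 -0.01] gap 10.3 t 16.1
n 1 pos [ 574.2 -275.6   76.8] yaw -179.3 dz/az [-0.6  0.6 -0.8] -0.1
[0.6, 0.6, 0.8, 0.0, 0.0, -0.1]
```

play_rows:
  commands:
    - [0.97,0,0,0,-0.1,0.2,4]
    - [0.97,0,0,0,0,0,4]
    - [0.97,0,0,0,0,0,4]
    - [0.97,0,0,0,0,0,4]
    - [0.97,0,0,0,0,0,4]

```text
clock: 16.5
ee_pos: [0.5739, -0.2753, 0.0767]
eef_rot: [[-0.94, 0.342, 0.002], [0.342, 0.94, -0.001], [-0.002, -0.001, -1.0]]
ft_force: [1.1, 0.6, -0.1]
finger_gap: 0.0104
```

```bash
python3 - <<'E'
from h import *
plan(.5736,-.275,.076,180.8,1)
E
```

```text
tilt fix ax,ay [-0.03  0.1 ] F [ 1.1  0.6 -0.1] T [ 0.03 -0.05  0.04] gap 10.4 t 16.5
n 1 pos [ 573.9 -275.3   76.7] yaw 160.0 dz/az [-0.3  0.3 -0.7] -20.8
[0.4, 0.2, 0.7, 0.0, 0.0, -20.8]
```

Yaw is 160°, so it has turned about 21° with no torque. Continuing in small steps.

play_rows:
  commands:
    - [0.97,0,0,0,0,0,3]
    - [0.97,0,0,0,0,0,3]
    - [0.97,0,0,0,0,0,3]
    - [0.97,0,0,0,0,0,3]
    - [0.97,0,0,0,0,0,3]

```text
clock: 16.92
ee_pos: [0.574, -0.2752, 0.0767]
eef_rot: [[-0.811, 0.586, 0.002], [0.586, 0.811, -0.001], [-0.002, 0.0, -1.0]]
ft_force: [0.2, 0.4, -0.0]
finger_gap: 0.0105
```

```bash
python3 - <<'E'
from h import *
plan(.5736,-.275,.076,180.8,1)
E
```

```text
tilt fix ax,ay [0.02 0.11] F [ 0.2  0.4 -0. ] T [-0.01 -0.14  0.02] gap 10.5 t 16.9
n 1 pos [ 574.  -275.2   76.7] yaw 144.1 dz/az [-0.4  0.2 -0.7] -36.7
[0.4, -0.1, 0.7, 0.0, 0.0, -36.7]
```

play_rows:
  commands:
    - [0.97,0,0,0,0,0,3]
    - [0.97,0,0,0,0,0,3]
    - [0.97,0,0,0,0,0,3]
    - [0.97,0,0,0,0,0,3]
    - [0.97,0,0,0,0,0,3]

```text
clock: 17.33
ee_pos: [0.5741, -0.2751, 0.0767]
eef_rot: [[-0.621, 0.784, 0.002], [0.784, 0.621, -0.001], [-0.002, 0.001, -1.0]]
ft_force: [0.2, -0.4, -0.3]
finger_gap: 0.0108
```

```bash
python3 - <<'E'
from h import *
plan(.5736,-.275,.076,180.8,1)
E
```

```text
tilt fix ax,ay [0.06 0.11] F [ 0.2 -0.4 -0.3] T [ 0.   -0.01  0.04] gap 10.8 t 17.3
n 1 pos [ 574.1 -275.1   76.7] yaw 128.4 dz/az [-0.5  0.1 -0.7] -52.4
[0.4, -0.4, 0.7, 0.0, 0.0, -52.4]
```

play_rows:
  commands:
    - [0.97,0,0,0,0,0,3]
    - [0.97,0,0,0,0,0,3]
    - [0.97,0,0,0,0,0,3]
    - [0.97,0,0,0,0,0,3]

```text
clock: 17.67
ee_pos: [0.5742, -0.2754, 0.0767]
eef_rot: [[-0.436, 0.9, 0.002], [0.9, 0.436, -0.002], [-0.003, 0.001, -1.0]]
ft_force: [1.2, -2.4, -2.6]
finger_gap: 0.0105
```

```bash
python3 - <<'E'
from h import *
plan(.5736,-.275,.076,180.8,1)
E
```

```text
tilt fix ax,ay [0.07 0.15] F [ 1.2 -2.4 -2.6] T [-0.61 -0.37  0.35] gap 10.5 t 17.7
n 1 pos [ 574.2 -275.4   76.7] yaw 115.8 dz/az [-0.6  0.4 -0.7] -65.0
[0.6, -0.4, 0.7, 0.0, 0.0, -65.0]
```

play_rows:
  commands:
    - [0.97,0,0,0,0,0,2]
    - [0.97,0,0,0,0,0,2]

```text
clock: 17.83
ee_pos: [0.5746, -0.2757, 0.0767]
eef_rot: [[-0.369, 0.929, 0.003], [0.929, 0.369, -0.003], [-0.004, 0.002, -1.0]]
ft_force: [-1.1, 0.6, 0.3]
finger_gap: 0.0103
```

```bash
python3 - <<'E'
from h import *
plan(.5736,-.275,.076,180.8,1)
p=capture("side");cv2.imwrite("pics/s2.png",cv2.resize(p["color"][300:400,230:410],None,fx=4,fy=4,interpolation=cv2.INTER_CUBIC))
for r in tip_of("shackle_grip",p)[:1]:
    v,u=r["location"][0]*420,r["location"][1]*560;print(r["p"],world(p,u,v,z=.036).round(4))
X=cloud(p);a=np.radians(14);L=X[...,:2]-np.array([.5737,-.2753]);lx=L@[np.cos(a),np.sin(a)]*1000;ly=L@[-np.sin(a),np.cos(a)]*1000
m=(X[...,2]>.03)&(X[...,2]<.045)&(abs(ly)<25)&(lx<-45)&(lx>-110);print("bow end lx",np.percentile(lx[m],[1,3,10]),m.sum())
q=np.load("side0.npy",allow_pickle=True).item();X=cloud(q);L=X[...,:2]-np.array([.5737,-.2753]);lx=L@[np.cos(a),np.sin(a)]*1000;ly=L@[-np.sin(a),np.cos(a)]*1000
m=(X[...,2]>.03)&(X[...,2]<.045)&(abs(ly)<25)&(lx<-45)&(lx>-110);print("before",np.percentile(lx[m],[1,3,10]),m.sum())
E
```

```text
tilt fix ax,ay [0.1  0.22] F [-1.1  0.6  0.3] T [-0.05  0.01  0.53] gap 10.3 t 17.8
n 1 pos [ 574.6 -275.7   76.7] yaw 111.7 dz/az [-1.   0.7 -0.7] -69.1
[1.0, -0.7, 0.7, 0.0, 0.0, -69.1]
0.78 [ 0.5117 -0.2853  0.036 ]
bow end lx [-76.89082499 -76.41588945 -75.49185149] 313
before [-71.95745791 -71.57710285 -70.80995224] 285
```

play_rows:
  commands:
    - [0.97,0,0,0,0,0,-1]
    - [0.4,0,0,0,0,0,0]
    - [0.3,0,0,0,0,0,0]
    - [0.3,0,0,0,0,0,0]
    - [0.3,0,0,-15,0,0,0]
    - [0.3,0,0,-30,0,0,0]
    - [0.3,0,0,-15,0,0,0]
    - [0.3,0,0,0,0,0,0]

```text
clock: 18.6
ee_pos: [0.5726, -0.2741, 0.1362]
eef_rot: [[-0.391, 0.92, -0.002], [0.92, 0.391, 0.002], [0.002, -0.001, -1.0]]
ft_force: [0.5, -0.3, -0.5]
finger_gap: 0.0592
```

```bash
python3 - <<'E'
from fit import *
p=capture("top");X=cloud(p);fit(X,(np.hypot(X[...,0]-.573,X[...,1]+.275)<.03)&(X[...,2]>.068)&(X[...,2]<.085),"bar")
plan(.515,-.290,.13,14)
E
```

```text
bar 95 [ 573.8 -274.9] [12.  33.8] 28.2 z 70.8 80.4
tilt fix ax,ay [-0.07 -0.15] F [ 0.4 -0.8  0.5] T [ 0.03 -0.    0.03] gap 59.7 t 18.6
n 15 pos [ 572.5 -274.   135.2] yaw 113.0 dz/az [-57.5 -16.   -5.2] 99.0
[0.5, -3.9, 0.3, 0.0, 0.0, 6.6]
[0.1, -4.0, 0.3, 0.0, 0.0, 6.6]
[-0.4, -4.0, 0.3, 0.0, 0.0, 6.6]
[-0.9, -3.9, 0.3, 0.0, 0.0, 6.6]
[-1.3, -3.8, 0.3, 0.0, 0.0, 6.6]
[-1.7, -3.6, 0.3, 0.0, 0.0, 6.6]
[-2.1, -3.4, 0.3, 0.0, 0.0, 6.6]
[-2.5, -3.1, 0.3, 0.0, 0.0, 6.6]
[-2.8, -2.8, 0.3, 0.0, 0.0, 6.6]
[-3.1, -2.5, 0.3, 0.0, 0.0, 6.6]
[-3.4, -2.1, 0.3, 0.0, 0.0, 6.6]
[-3.6, -1.7, 0.3, 0.0, 0.0, 6.6]
[-3.8, -1.2, 0.3, 0.0, 0.0, 6.6]
[-3.9, -0.8, 0.3, 0.0, 0.0, 6.6]
[-4.0, -0.3, 0.3, 0.0, 0.0, 6.6]
```

View pics/s2.png

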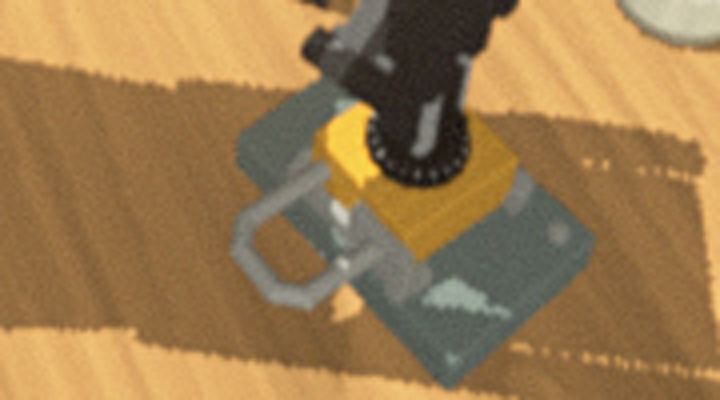

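play_rows:
  commands:
    - [0.3,0.5,-4,-0.5,0,0,6.6]
    - [0.3,0,-4,-0.5,0,0,6.6]
    - [0.3,-0.5,-4,-0.5,0,0,6.6]
    - [0.3,-1,-4,-0.5,0,0,6.6]
    - [0.3,-1.5,-4,-0.5,0,0,6.6]
    - [0.3,-2,-3.5,-0.5,0,0,6.6]
    - [0.3,-2,-3.5,-0.5,0,0,6.6]
    - [0.3,-2.5,-3,-0.5,0,0,6.6]
    - [0.3,-3,-3,-0.5,0,0,6.6]
    - [0.3,-3,-2.5,-0.5,0,0,6.6]
    - [0.3,-3.5,-2,-0.5,0,0,6.6]
    - [0.3,-3.5,-1.5,-0.5,0,0,6.6]
    - [0.3,-4,-1,-0.5,0,0,6.6]
    - [0.3,-4,-1,-0.5,0,0,6.6]
    - [0.3,-4,0,-0.5,0,0,5]
    - [0.3,0,0,0,0,0,0]
    - [0.3,0,0,0,0,0,0]

```text
clock: 20.07
ee_pos: [0.5013, -0.2827, 0.118]
eef_rot: [[0.982, 0.187, -0.025], [0.188, -0.982, 0.021], [-0.021, -0.025, -0.999]]
ft_force: [0.4, -1.0, 0.1]
finger_gap: 0.0599
```

```bash
python3 - <<'E'
from fit import *
plan(.515,-.290,.09,14)
p=capture("wrist");X=cloud(p);np.save("w5.npy",p,allow_pickle=True)
a=np.radians(14);L=X[...,:2]-np.array([.5737,-.2753]);lx=L@[np.cos(a),np.sin(a)]*1000;ly=L@[-np.sin(a),np.cos(a)]*1000
for lo,hi in [(-80,-70),(-70,-64),(-64,-58),(-58,-52),(-52,-46)]:
    m=(X[...,2]>.033)&(X[...,2]<.045)&(abs(ly)<40)&(lx<hi)&(lx>lo)
    if m.sum()>3: print(lo,hi,m.sum(),"ly",np.percentile(ly[m],[1,25,75,99]).round(1),"lx min",lx[m].min().round(1))
E
```

```text
tilt fix ax,ay [-1.43  1.18] F [ 0.4 -1.   0.1] T [0.01 0.05 0.01] gap 59.9 t 20.1
n 1 pos [ 501.3 -282.7  118. ] yaw 10.8 dz/az [ 13.7  -7.3 -28. ] -3.2
[12.1, 9.7, 28.0, 0.0, 0.0, -3.2]
-80 -70 561 ly [-15.   -5.   10.8  20.6] lx min -79.8
-70 -64 261 ly [-17.7 -12.9  19.5  25. ] lx min -70.0
-64 -58 215 ly [-18.5 -14.4  21.   24.7] lx min -64.0
-58 -52 213 ly [-18.5 -14.5  20.3  24.3] lx min -58.0
-52 -46 228 ly [-19.3 -14.7  20.4  24.6] lx min -52.0
```

```bash
python3 - <<'E'
from fit import *
for n in ["w5","top"]:
    p=np.load("w5.npy",allow_pickle=True).item() if n=="w5" else capture("top")
    X=cloud(p);hsv=cv2.cvtColor(p["color"],cv2.COLOR_BGR2HSV)
    fit(X,(np.hypot(X[...,0]-.573,X[...,1]+.275)<.05)&(X[...,2]>.046)&(X[...,2]<.054)&(hsv[...,1]>130),"brass "+n)
    fit(X,(np.hypot(X[...,0]-.573,X[...,1]+.275)<.1)&(X[...,2]>.018)&(X[...,2]<.026)&(hsv[...,1]<130),"cradle "+n)
    a=np.radians(14);L=X[...,:2]-np.array([.5737,-.2753]);lx=L@[np.cos(a),np.sin(a)]*1000;ly=L@[-np.sin(a),np.cos(a)]*1000
    m=(X[...,2]>.033)&(X[...,2]<.045)&(abs(ly)<40)&(lx<-46)&(lx>-85);fit(X,m,"shackle "+n);print(np.percentile(ly[m],[1,99]))
E
```

```text
brass w5 5876 [ 573.8 -275.4] [57.5 53.8] 10.9 z 47.9 50.3
cradle w5 12434 [ 575.7 -275.1] [ 80.8 120.5] 14.0 z 20.0 22.5
shackle w5 1478 [ 512.  -287.6] [33.9 44.2] 13.1 z 36.0 39.9
[-18.51468331  24.53307184]
brass top 237 [ 574.5 -273.5] [53.  51.6] 11.0 z 47.1 52.7
cradle top 896 [ 575.9 -275. ] [ 79.8 121. ] 13.8 z 19.3 24.8
shackle top 70 [ 511.8 -286.4] [32.3 43.7] 11.7 z 36.3 41.9
[-17.75048589  25.87898298]
```

play_rows:
  commands:
    - [0.3,12,6,10,-1,1,0]
    - [0.3,0,0,15,-0.4,0.2,0]
    - [0.3,0,0,0,0,0,0]
    - [0.3,0,0,0,0,0,0]

```text
clock: 20.5
ee_pos: [0.5159, -0.2863, 0.0923]
eef_rot: [[0.981, 0.196, 0.003], [0.196, -0.981, -0.001], [0.002, 0.001, -1.0]]
ft_force: [0.2, -1.0, 0.8]
finger_gap: 0.0597
```

```bash
python3 - <<'E'
from fit import *
plan(.5149,-.2868,.06,11)
E
```

```text
tilt fix ax,ay [ 0.08 -0.14] F [ 0.2 -1.   0.8] T [-0.03 -0.05  0.08] gap 59.7 t 20.5
n 1 pos [ 515.9 -286.3   92.3] yaw 11.3 dz/az [ -1.   -0.5 -32.3] 0.3
[-1.0, 0.3, 32.3, 0.0, 0.0, 0.3]
```

play_rows:
  commands:
    - [0.3,-1.5,0,12,0,0,0]
    - [0.3,-0.5,0,12,0,0,0]
    - [0.3,-0.5,0,5,0,0,0]
    - [0.3,0,0,0,0,0,0]

```text
clock: 20.83
ee_pos: [0.5139, -0.2871, 0.062]
eef_rot: [[0.98, 0.198, 0.004], [0.198, -0.98, -0.001], [0.003, 0.002, -1.0]]
ft_force: [0.0, 0.1, -0.5]
finger_gap: 0.0599
```

```bash
python3 - <<'E'
from fit import *
plan(.5149,-.2868,.034,11)
E
```

```text
tilt fix ax,ay [ 0.12 -0.18] F [ 0.   0.1 -0.5] T [ 0.05 -0.   -0.  ] gap 59.9 t 20.8
n 1 pos [ 513.9 -287.1   62. ] yaw 11.4 dz/az [  1.    0.3 -28. ] 0.4
[1.1, -0.1, 28.0, 0.0, 0.0, 0.4]
```

play_rows:
  commands:
    - [0.3,0,0,10,0,0,0]
    - [0.3,-0.5,0,10,0,0,0]
    - [0.3,-0.5,0,7,0,0,0]
    - [0.3,0,0,0,0,0,0]

```text
clock: 21.17
ee_pos: [0.5127, -0.2875, 0.0321]
eef_rot: [[0.98, 0.198, 0.003], [0.198, -0.98, -0.001], [0.003, 0.002, -1.0]]
ft_force: [-0.4, 0.1, -0.5]
finger_gap: 0.0596
```

```bash
python3 - <<'E'
from fit import *
plan(.5149,-.2868,.034,11)
E
```

```text
tilt fix ax,ay [ 0.11 -0.18] F [-0.4  0.1 -0.5] T [ 0.03 -0.02 -0.02] gap 59.6 t 21.2
n 1 pos [ 512.7 -287.5   32.1] yaw 11.4 dz/az [2.2 0.7 1.9] 0.4
[2.3, -0.3, -1.9, 0.0, 0.0, 0.4]
```

play_rows:
  commands:
    - [0.3,2,0,-1,0,0,0]
    - [0.9,0,0,0,0,0,0]
    - [0.9,0,0,0,0,0,0]
    - [0.9,0,0,0,0,0,0]
    - [0.9,0,0,0,0,0,0]

```text
clock: 21.58
ee_pos: [0.5143, -0.2875, 0.033]
eef_rot: [[0.98, 0.199, 0.002], [0.199, -0.98, -0.002], [0.001, 0.002, -1.0]]
ft_force: [0.3, 0.2, -3.4]
finger_gap: 0.0417
```

```bash
python3 - <<'E'
from fit import *
plan(.5149,-.2868,.034,11)
E
```

```text
tilt fix ax,ay [ 0.11 -0.08] F [ 0.3  0.2 -3.4] T [-0.14 -0.01 -0.  ] gap 41.7 t 21.6
n 1 pos [ 514.3 -287.5   33. ] yaw 11.5 dz/az [0.6 0.7 1. ] 0.5
[0.7, -0.6, -1.0, 0.0, 0.0, 0.5]
```

Gripped on the legs; now pulling along −x of the lock.

play_rows:
  commands:
    - [0.9,-4,0,0,0,0,0]
    - [0.9,-5,0,0,0,0,0]
    - [0.9,-5,0,0,0,0,0]
    - [0.9,-5,0,0,0,0,0]

```text
clock: 21.92
ee_pos: [0.498, -0.2907, 0.0334]
eef_rot: [[0.98, 0.199, 0.009], [0.199, -0.98, -0.002], [0.009, 0.004, -1.0]]
ft_force: [8.0, 1.3, -5.0]
finger_gap: 0.0415
```

```bash
python3 - <<'E'
from fit import *
plan(.5149,-.2868,.033,11)
E
```

```text
tilt fix ax,ay [ 0.21 -0.49] F [ 8.   1.3 -5. ] T [ 0.39 -1.09  0.1 ] gap 41.5 t 21.9
n 1 pos [ 498.  -290.7   33.4] yaw 11.5 dz/az [16.9  3.9 -0.4] 0.5
[17.3, -0.5, 0.4, 0.0, 0.0, 0.5]
```

play_rows:
  commands:
    - [0.9,-4,0,0,0,0,0]
    - [0.9,-4,0,0,0,0,0]
    - [0.9,-3,0,0,0,0,0]

```text
clock: 22.17
ee_pos: [0.496, -0.2913, 0.0346]
eef_rot: [[0.98, 0.197, 0.032], [0.197, -0.98, -0.003], [0.031, 0.009, -0.999]]
ft_force: [17.3, 3.1, -12.7]
finger_gap: 0.0419
```

```bash
python3 - <<'E'
from fit import *
plan(.5149,-.2868,.033,11)
E
```

```text
tilt fix ax,ay [ 0.51 -1.77] F [ 17.3   3.1 -12.7] T [ 0.67 -2.15  0.5 ] gap 41.9 t 22.2
n 1 pos [ 496.  -291.3   34.6] yaw 11.4 dz/az [18.9  4.5 -1.6] 0.4
[19.5, -0.7, 1.6, 0.0, 0.0, 0.4]
```

play_rows:
  commands:
    - [0.9,0,0,0,0,0,0]
    - [0.3,0,0,0,0,0,0]
    - [0.3,0,0,0,0,0,0]
    - [0.3,0,0,0,0,0,0]
    - [0.3,0,0,-15,0.3,-1,0]
    - [0.3,0,0,-30,0.2,-0.7,0]
    - [0,0,0,-30,0,0,0]
    - [0,0,0,-15,0,0,0]
    - [0,0,0,0,0,0,0]
    - [0,0,0,0,0,0,0]

```text
clock: 23.0
ee_pos: [0.4906, -0.2914, 0.1278]
eef_rot: [[0.981, 0.195, -0.004], [0.195, -0.981, 0.002], [-0.004, -0.003, -1.0]]
ft_force: [0.0, 0.0, -0.6]
finger_gap: 0.0855
```

```bash
python3 - <<'E'
from fit import *
for n in ["wrist","top"]:
    p=capture(n)
    if n=="wrist": cv2.imwrite("pics/w6.png",p["color"])
    X=cloud(p);hsv=cv2.cvtColor(p["color"],cv2.COLOR_BGR2HSV)
    fit(X,(np.hypot(X[...,0]-.573,X[...,1]+.275)<.05)&(X[...,2]>.046)&(X[...,2]<.054)&(hsv[...,1]>130),"brass "+n)
    a=np.radians(11);L=X[...,:2]-np.array([.5738,-.2754]);lx=L@[np.cos(a),np.sin(a)]*1000;ly=L@[-np.sin(a),np.cos(a)]*1000
    m=(X[...,2]>.033)&(X[...,2]<.045)&(abs(ly)<30)&(lx<-46)&(lx>-115);fit(X,m,"shackle "+n);print(np.percentile(lx[m],[1,3,10]))
plan(.5738,-.2754,.12,11)
E
```

```text
brass wrist 5565 [ 573.9 -275.4] [57.5 53.8] 11.2 z 47.9 50.3
shackle wrist 1926 [ 504.2 -289. ] [49.8 43.9] 11.1 z 36.2 40.0
[-94.98571121 -93.93299466 -91.50968828]
brass top 246 [ 574.3 -273.8] [53.6 52. ] 11.1 z 47.4 52.4
shackle top 120 [ 509.9 -287. ] [37.3 44.3] 11.1 z 35.2 42.1
[-83.0087779  -82.20369915 -79.5118758 ]
tilt fix ax,ay [-0.24  0.28] F [ 0.2 -0.5  1. ] T [-0.01 -0.03 -0.02] gap 85.6 t 23.1
n 3 pos [ 490.3 -291.   126.8] yaw 11.3 dz/az [83.5 15.6 -6.8] 0.3
[28.3, 0.3, 2.3, 0.0, 0.0, 0.1]
[28.3, 0.3, 2.3, 0.0, 0.0, 0.1]
[28.3, 0.3, 2.3, 0.0, 0.0, 0.1]
```

View pics/w6.png

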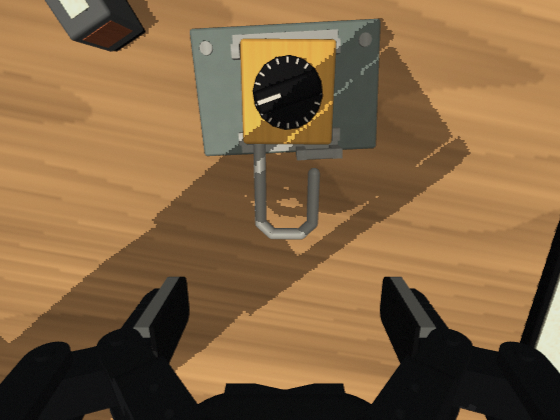

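play_rows:
  commands:
    - [0,28,0,0,-0.2,0.3,-0.5]
    - [0,28,0,0,0,0,-0.5]
    - [0,20,0,0,0,0,0]
    - [0,0,0,0,0,0,0]
    - [0,0,0,0,0,0,0]

```text
clock: 23.52
ee_pos: [0.5618, -0.2731, 0.1169]
eef_rot: [[0.978, 0.21, -0.012], [0.21, -0.978, 0.008], [-0.01, -0.01, -1.0]]
ft_force: [-0.4, -0.1, -0.8]
finger_gap: 0.0855
```

```bash
python3 - <<'E'
from fit import *
plan(.5738,-.2754,.08,12)
E
```

```text
tilt fix ax,ay [-0.59  0.55] F [-0.4 -0.1 -0.8] T [-0.01 -0.05 -0.03] gap 85.5 t 23.5
n 1 pos [ 561.8 -273.1  116.9] yaw 12.1 dz/az [ 12.   -2.3 -36.9] 0.1
[11.3, 4.8, 36.9, 0.0, 0.0, 0.1]
```

play_rows:
  commands:
    - [0,11,5,8,-0.6,0.5,0]
    - [0,0,0,10,0,0,0]
    - [0,0,0,10,0,0,0]
    - [0,0,0,0,0,0,0]

```text
clock: 23.85
ee_pos: [0.5686, -0.2745, 0.082]
eef_rot: [[0.978, 0.21, -0.009], [0.21, -0.978, 0.004], [-0.008, -0.006, -1.0]]
ft_force: [-0.3, 0.1, 0.7]
finger_gap: 0.0852
```

```bash
python3 - <<'E'
from fit import *
plan(.5738,-.2754,.038,12)
E
```

```text
tilt fix ax,ay [-0.32  0.46] F [-0.3  0.1  0.7] T [-0.01 -0.01 -0.  ] gap 85.2 t 23.9
n 2 pos [ 568.6 -274.5   82. ] yaw 12.1 dz/az [  5.2  -0.9 -44. ] 0.1
[2.4, 1.0, 22.0, 0.0, 0.0, 0.1]
[2.4, 1.0, 22.0, 0.0, 0.0, 0.1]
```

play_rows:
  commands:
    - [0,4,1,10,-0.3,0.5,0]
    - [0,1,0.5,10,0,0,0]
    - [0,0,0,10,0,0,0]
    - [0,0,0,0,0,0,0]

```text
clock: 24.18
ee_pos: [0.5695, -0.2746, 0.0478]
eef_rot: [[0.978, 0.208, -0.005], [0.208, -0.978, 0.003], [-0.004, -0.004, -1.0]]
ft_force: [-0.8, 0.0, -0.5]
finger_gap: 0.0855
```

```bash
python3 - <<'E'
from fit import *
plan(.5738,-.2754,.038,12)
E
```

```text
tilt fix ax,ay [-0.25  0.23] F [-0.8  0.  -0.5] T [-0.    0.    0.05] gap 85.5 t 24.2
n 1 pos [ 569.5 -274.6   47.8] yaw 12.0 dz/az [ 4.3 -0.8 -9.8] 0.0
[4.0, 1.7, 9.8, 0.0, 0.0, 0.0]
```

play_rows:
  commands:
    - [0,4,1.5,5,-0.2,0.2,0]
    - [0,1,0,5,0,0,0]
    - [0,0,0,0,0,0,0]

```text
clock: 24.43
ee_pos: [0.5744, -0.2753, 0.0366]
eef_rot: [[0.978, 0.207, -0.001], [0.207, -0.978, 0.001], [-0.001, -0.001, -1.0]]
ft_force: [-0.6, 1.3, -1.1]
finger_gap: 0.0851
```

```bash
python3 - <<'E'
from fit import *
plan(.5738,-.2754,.038,12)
E
```

```text
tilt fix ax,ay [-0.07  0.07] F [-0.6  1.3 -1.1] T [0.02 0.03 0.06] gap 85.1 t 24.4
n 1 pos [ 574.4 -275.3   36.6] yaw 12.0 dz/az [-0.6 -0.1  1.4] -0.0
[-0.6, -0.0, -1.4, 0.0, 0.0, -0.0]
```

play_rows:
  commands:
    - [0,-2,0,-1,0,0,0]
    - [0.9,0,0,0,0,0,0]
    - [0.9,0,0,0,0,0,0]
    - [0.9,0,0,0,0,0,0]
    - [0.9,0,0,0,0,0,0]
    - [0.9,0,0,0,0,0,0]
    - [0.9,0,0,0,0,0,0]

```text
clock: 25.02
ee_pos: [0.5731, -0.2764, 0.0392]
eef_rot: [[0.978, 0.208, 0.0], [0.208, -0.978, -0.001], [0.0, 0.001, -1.0]]
ft_force: [0.2, 0.3, -1.2]
finger_gap: 0.0527
```

```bash
python3 - <<'E'
from fit import *
plan(.5738,-.2754,.038,12)
E
```

```text
tilt fix ax,ay [ 0.05 -0.01] F [ 0.2  0.3 -1.2] T [-0.07 -0.05  0.03] gap 52.7 t 25.0
n 1 pos [ 573.1 -276.4   39.2] yaw 12.0 dz/az [ 0.7  1.  -1.2] 0.0
[0.9, -0.8, 1.2, 0.0, 0.0, 0.0]
```

Gripped at 52.7 mm. Lifting slowly first.

play_rows:
  commands:
    - [0.9,0,0,-3,0,0,0]
    - [0.9,0,0,-4,0,0,0]
    - [0.9,0,0,-4,0,0,0]
    - [0.9,0,0,-4,0,0,0]

```text
clock: 25.35
ee_pos: [0.5717, -0.2756, 0.052]
eef_rot: [[0.978, 0.208, -0.002], [0.208, -0.978, 0.001], [-0.002, -0.002, -1.0]]
ft_force: [-0.0, 0.2, -5.6]
finger_gap: 0.0528
```

```bash
python3 - <<'E'
from fit import *
plan(.5738,-.2754,.25,12,1)
E
```

```text
tilt fix ax,ay [-0.09  0.12] F [-0.   0.2 -5.6] T [ 0.02 -0.05  0.04] gap 52.8 t 25.4
n 1 pos [ 571.7 -275.6   52. ] yaw 12.0 dz/az [  2.1   0.2 198. ] 0.0
[2.1, 0.2, -198.0, 0.0, 0.0, 0.0]
```

play_rows:
  commands:
    - [0.9,0,0,-8,0,0,0]
    - [0.9,0,0,-12,0,0,0]
    - [0.9,0,0,-15,0,0,0]
    - [0.9,0,0,-20,0,0,0]
    - [0.9,0,0,-25,0,0,0]
    - [0.9,0,0,-25,0,0,0]
    - [0.9,0,0,-25,0,0,0]
    - [0.9,0,0,-25,0,0,0]
    - [0.9,0,0,-20,0,0,0]
    - [0.9,0,0,-15,0,0,0]
    - [0.9,0,0,-6,0,0,0]
    - [0.9,0,0,0,0,0,0]
    - [0.9,0,0,0,0,0,0]
    - [0.9,0,0,0,0,0,0]

```text
clock: 26.52
ee_pos: [0.5688, -0.2726, 0.2691]
eef_rot: [[0.978, 0.208, -0.005], [0.208, -0.978, 0.003], [-0.004, -0.004, -1.0]]
ft_force: [0.4, -0.4, -5.6]
finger_gap: 0.053
```

```bash
python3 - <<'E'
from fit import *
plan(.5738,-.2754,.25,12,1)
p=capture("wrist");cv2.imwrite("pics/w7.png",p["color"])
p=capture("side");cv2.imwrite("pics/s7.png",p["color"])
p=capture("top");X=cloud(p)
fit(X,(np.hypot(X[...,0]-.555,X[...,1]-.215)<.05)&(X[...,2]>.064)&(X[...,2]<.072),"arm")
cv2.imwrite("pics/f.png",np.hstack([cv2.resize(cv2.imread("pics/w7.png"),(400,300)),cv2.resize(cv2.imread("pics/s7.png"),(400,300))]))
E
```

```text
tilt fix ax,ay [-0.25  0.23] F [ 0.4 -0.4 -5.6] T [-0.04 -0.02  0.04] gap 53.0 t 26.5
n 1 pos [ 568.8 -272.6  269.1] yaw 12.0 dz/az [  5.   -2.8 -19.1] 0.0
[4.3, 3.7, 19.1, 0.0, 0.0, 0.0]
arm 137 [558.6 216.7] [65.5 12.4] 16.2 z 65.0 70.3
```

View pics/f.png

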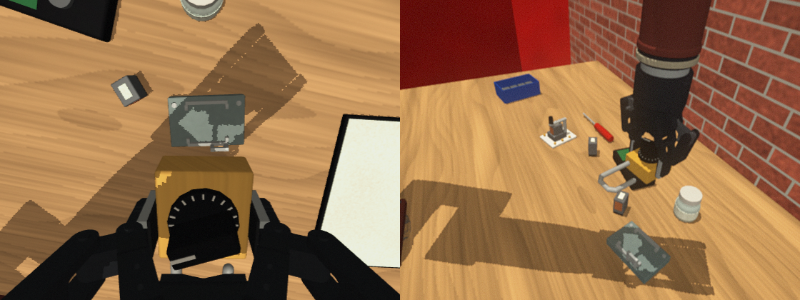

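play_rows:
  commands:
    - [0.9,0,0,0,0,0,0]
    - [0.9,0,0,0,0,0,0]

```text
clock: 26.83
ee_pos: [0.5676, -0.272, 0.2654]
eef_rot: [[0.978, 0.208, -0.01], [0.208, -0.978, 0.007], [-0.008, -0.009, -1.0]]
ft_force: [0.1, 0.0, -4.5]
finger_gap: 0.0523
```

```bash
python3 - <<'E'
from bench import *
s=sense();print(s["ee_pos"],s["ft_force"],s["finger_gap"],abs(s["joint_velocities"]).max());print(hand_in())
E
```

```text
[ 0.56760299 -0.27198992  0.26543978] [ 0.0726581   0.00615675 -4.51728774] 0.05228500332206525 0.010987949931359832
the job is handed in; nothing more can be done
None
```

The job is done and handed in at 26.8 s of the 72 s allowed. The arm is holding the open padlock about 26 cm above the bench.

- **Relay:** I took the one nearest the base and lowered it into the pocket. Its top measured 60.5 mm above the bench, against 60 mm for a seated relay.
- **Lever:** It is shut against its stop. The arm lies at 16.2 to 16.5°, and the socket's axis is at 16.3°.
- **Padlock dial:** It stopped dead after about 62° clockwise, with the shackle popped out about 5 mm. The turning also twisted the lock about 3° inside its cradle play, and I allowed for that in the later grips.
- **Shackle and lift:** I pulled the shackle to its stop, about 23 to 24 mm out by arm travel and the wrist camera. The top camera's depth gave a shorter figure, about 12 mm, because its noisy depth missed the bow. In the wrist picture the leg's end is clear of the staple. The lock then lifted straight up without snagging.
- **Last checks:** The arm was nearly still, with a grip gap of 52 mm and about 4.5 N hanging from it. The final pictures show the cradle empty and the shackle open. The meter, screwdriver and jar were not touched and looked in place in the pictures; I did not re-measure them.

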